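# Rehang the lift-off door of a dry-storage cabinet

## Task

The cabinet's door has been washed and leans on the wire stand. Hang it back on the cabinet so that both hinge knuckles sit fully down over their two pins, swing the door shut, and turn the black turn-button down across it so that it stays shut; let go of everything and leave the other things on the bench where they are. The hinge strip is fixed through slotted holes, so feel for the pins rather than trusting a measurement.

Things in the scene. Friction and masses are not known exactly. Their poses are not given: they have to be found in the camera images.
- cabinet: White steel cabinet fixed to the bench, 130 deep x 200 wide x 222 mm high, its door off. Origin: centre of its underside. x points to its back (front flange: plane x = -65 mm), y to the left of a person facing its front, z up. Rubber buffers stop the shut door parallel to the front, middle of its 12 mm thickness at x = -79 mm. Steel hinge strip with two brass pins at the left of the front.
- door_center (a point): Centre of the loose door panel: 160 long x 12 thick x 162 mm high, about 0.42 kg. x along the panel to the hinge edge, y out of the outer face, z up when hung. The black bow handle stands 24 mm off the outer face, 64 mm from the centre to the free edge, from 45 below to 23 mm above it. Pinch the 12 mm thickness at the top: the top 40 mm (41 to 81 mm above the centre) are a plain rail on both faces.
- door_axis (a point): On the axis of the door's two knuckles, level with the panel's lower edge; axes as door_center, which is 92 mm along -x and 81 mm along z. Knuckles: rings 20 mm outside, 12 mm bore, 16 mm high, lower faces 20 and 126 mm above here. Hung, this point is 34 mm above the bench (knuckles meet the pin tips at 48 mm). Shut: door x along cabinet +y; open square: door x along cabinet +x. Swings freely.
- latch (a joint): Black turn-button above the door opening, a bar 52 mm long from its pivot, 12 mm wide, 9 mm thick: 0 is level, pointing to the cabinet's right (-y); grows as the bar is pushed down, to 1.57 = straight down in front of the shut door; negative is raised. Stays where left; 2 to 3 N at its end turns it. It turns 5 mm in front of the shut door's outer face and, raised, clears the door.
- pin_nominal (a point): Cabinet axes. Middle position of the pins' common upright axis, 54 mm above the bench, at the lower pin's shoulder; the upper shoulder is 106 mm higher. On each 17 mm round shoulder stands a pin 10 mm thick, 14 mm high, tip chamfered 1.4 mm. The strip is clamped through slots: the true axis lies anywhere up to 6 mm left or right of here (cabinet y only), differently each time, not reported: see or feel it.
- stand: Steel wire stand fixed to the bench on which the door leans at the start, 0.30 rad from upright: hinge edge along the stand's +x (away from the robot), top leaning to its -y (right), outer face to +y. Two wires reach 102 mm up the inner face, lips about 20 mm up the outer face; draw the door up along its own plane. Origin: on the bench under the panel's lower edge.
- latch_pivot (a point): Pivot of the turn-button, middle of the bar's thickness; cabinet axes (the bar turns about x). The bar's round eye is 16 mm across; the cabinet's top is 13 mm above this point, its front flange 30 mm behind.
- timer: Bystander: grey bench timer with three keys, 62 x 68 x 20 mm, lying loose. Origin at its underside.
- carton: Bystander: small white carton with a blue stripe, 55 x 75 x 45 mm, loose. Origin at its underside.
- door: The loose door; same origin and axes as door_axis, whose text describes it.

How it is judged:
By the outcome, as a careful person would: the job done as asked, in the order asked, and still so for the second after the job is handed in, with the robot touching nothing.
It also fails if it takes over 58 s, if anything falls off the work surface, if the arm or the gripper's body presses on something with over 40 N, if the wrist force passes 120 N, or if a joint passes its speed limit or range.

## Robot

A 6-joint arm with a two-finger parallel gripper is mounted at the origin on a cart in front of the work surface, level with it; the furniture and walls round the work are solid. World frame = base frame: x ahead of the robot, y to its left, z up, the work surface at z = 0. Lengths are in mm, angles in rad, forces in N, time in s.
With the tool pointing down it reaches from about 300 to 775 mm from the base axis. Payload 14.6 kg.
Tool frame: the origin (TCP) lies at the very end of the fingers, on their centre line; the grasp point (between the pads) lies manip.grasp_offset behind it (manip.grasp_offset is the distance from the TCP to the grasp point, in mm); z points along the fingers, y is the direction in which the jaws open and shut (so a half turn about z gives the same grasp; the last joint's range is limited). The gripper opens to 94 mm and grips with 3 to 60 N. Pads are 16 mm wide; open, the fingers measure 119 mm over their backs; the gripper's body (75 mm by 177 mm) begins 78 mm behind the grasp point.
Start: joints at [-0.067, 0.3, 1.521, -0, 1.321, -0.067], TCP at [549.99, -0.002, 205.446] pointing down, gripper open.
Joint ranges: [-3.03, 3.03], [-0.79, 2.21], [0.23, 2.52], [-1.04, 4.18], [0, 3.07], [-2.55, 2.55]. Speed limits (rad/s): [2.22, 2.22, 2.57, 3.14, 3.14, 3.14].

## Interface

Orientations are given as [roll, pitch, yaw] about the fixed x, y, z axes, in that order (R = Rz(yaw) Ry(pitch) Rx(roll)).
In Python, from cell import manip gives the robot as it stands.
- The arm moves only by the tool send_rows, never from a script. Its argument "commands" is a list of rows, each a list of 2 entries, a list of its own where there are three numbers: the shift along the tool's x, y, z in m, then the turn about the tool's z in rad. A call has exactly 8 rows; each row is the pose to reach, as a shift and turn from the pose commanded when the call began, along the tool's axes at that moment; what a row does not reach only later rows make up. A row lasts 1/12 s, in which the tool goes at most 41.7 mm and 7.16 degrees, less where a joint would pass 70% of its speed; a pose out of reach is approached as far as the arm can. A call with a gripper value outside its range is refused whole. "hand" is the closure, from -1 (fully open) to 1 (shut), so that 0 is half open, set as the call begins (left out, the last holds). The fingers move at their own pace and stop on an object; "force" is the grip in N (left out, the last holds). Time passes only in rows, so rows that repeat a pose let the fingers close, or fill a call up. It gives the time, the measured TCP pose, the force and the opening at its end, in the units of the state.
- manip.read_state(): the state, without advancing time (a new reading comes with each control period).
- manip.camera(name): name is "scene" or "side" or "wrist"; returns the picture (384x512x3 uint8, red, green, blue); there is no depth.
- manip.camera_model(name): a dict with "K" (3x3 intrinsics, pixels), "k1" (the pictures are not rectified: a ray, as slopes to the right and down, at radius r is drawn at 1 + k1 r^2 times it, then the intrinsics apply), "eye" and "attitude" of the camera in the world; the wrist camera has in their place "mount" (4x4, takes a point from camera to tool coordinates, whose origin is the TCP and whose axes are the flange's). Camera axes: x right, y down, z forward; pixel columns grow to the right and rows downward; lengths in mm; the calibration is good to about 2 mm. A picture is of the moment at which its call begins: read the wrist's pose just before it. camera_model takes no time and is no camera call.
- manip.sign_off(): hands the job in, once; it reports no verdict.
The state is a dict: "clock": time; "joints": joint angles; "qd": joint speeds; "effort": joint torques, N m; "eef_pos": TCP position; "eef_rot": TCP orientation; "wrist_force": force on the tool from outside, world axes, zero at the start; "moment": the same for the moment, N m; "finger_gap": finger opening in mm.
Only numpy, scipy, OpenCV 4.12 (cv2) and the standard library are available. Lean on these libraries where they do the work, as an engineer would, in place of code of your own. Each camera call takes 0.05 s, during which the arm holds its last target.

## Working session

There is one attempt and no reset: what is moved stays moved. The work goes in short steps, Python scripts to look and compute and a tool call to move; the robot and the scene stay as the last step left them, time stands still between calls to the robot, and variables do not carry over. Pictures are saved under pics/ and viewed, and the job is handed in when it is done.

Besides the shell and the picture viewer there is one more tool, called after ">>>" in YAML: its name, and indented under it one key for each argument. send_rows: Moves the arm, as the interface text tells. Its arguments: {"type":"object","properties":{"commands":{"type":"array","items":{"type":"array"}},"hand":{"type":"number"},"force":{"type":"number"}},"required":["commands"]}

```bash
ls -la; mkdir -p pics
python3 - <<'E'
from cell import manip
import cv2,numpy as np
np.set_printoptions(precision=4,suppress=True)
print(manip.read_state()); print(manip.grasp_offset)
for n in ("scene","side","wrist"):
    print(n,manip.camera_model(n))
    cv2.imwrite(f"pics/{n}0.png",cv2.cvtColor(manip.camera(n),cv2.COLOR_RGB2BGR))
E
```

```text
total 12
drwxr-xr-x  3 agent agent 4096 Dec  7 09:39 .
drwxr-xr-x 23 root  root  4096 Dec  7 09:39 ..
drwxr-xr-x  2 agent agent 4096 Dec  7 09:39 pics
{'clock': 0.0, 'joints': array([-0.0666,  0.3005,  1.5216, -0.    ,  1.3207, -0.0666]), 'qd': array([-0.0004,  0.0011,  0.0014, -0.0006,  0.0009, -0.0006]), 'effort': array([ -0.0015, -53.1806, -35.2736,   0.0708,   0.0244,  -0.    ]), 'eef_pos': array([549.7345,   0.0074, 204.8766]), 'eef_rot': array([-3.1404, -0.0001,  1.5708]), 'wrist_force': array([-0.2701,  0.3822,  0.1518]), 'moment': array([-0.0325,  0.044 , -0.0333]), 'finger_gap': 94.04079974573062}
18.8
scene {'K': array([[466.7047,   0.    , 252.1311],
       [  0.    , 466.7047, 194.5685],
       [  0.    ,   0.    ,   1.    ]]), 'k1': -0.1928521946629615, 'eye': array([-159.0967, -413.3299,  836.6417]), 'attitude': array([-2.2748,  0.014 , -1.1158])}
side {'K': array([[418.9829,   0.    , 261.4446],
       [  0.    , 418.9829, 190.1916],
       [  0.    ,   0.    ,   1.    ]]), 'k1': -0.11381124481027063, 'eye': array([215.4434, 651.9472, 835.641 ]), 'attitude': array([-2.2626,  0.0054, -2.6904])}
wrist {'K': array([[300.8503,   0.    , 255.9362],
       [  0.    , 300.8503, 191.653 ],
       [  0.    ,   0.    ,   1.    ]]), 'k1': 0.0031418663195829743, 'mount': array([[   0.0004,   -0.9622,   -0.2722,   80.2563],
       [   1.    ,    0.0001,    0.0011,   -1.3372],
       [  -0.001 ,   -0.2722,    0.9622, -179.2486],
       [   0.    ,    0.    ,    0.    ,    1.    ]])}
```

View pics/scene0.png

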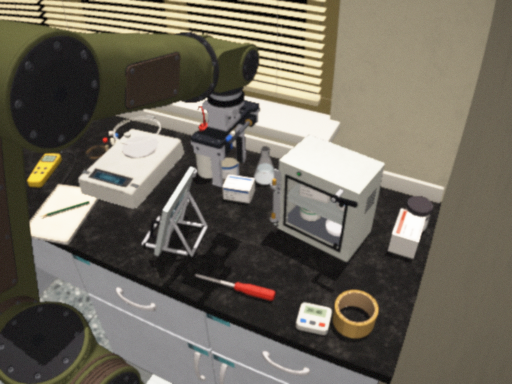

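View pics/side0.png

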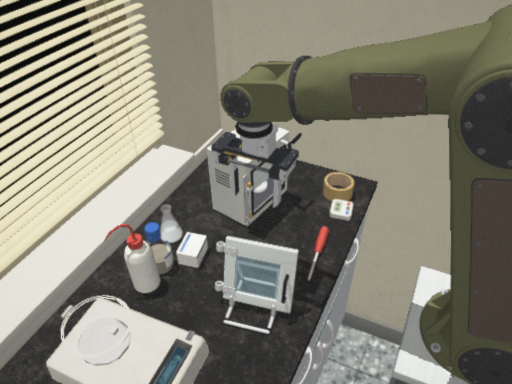

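View pics/wrist0.png

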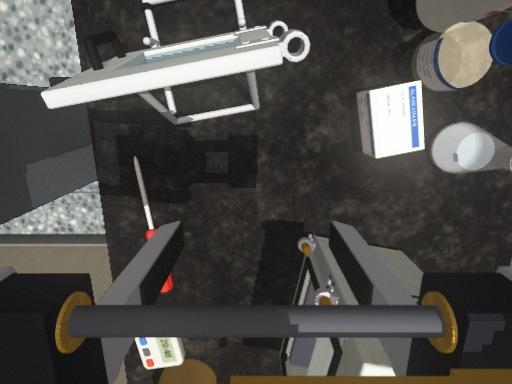

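```bash
cat > h.py <<'E'
from cell import manip
import cv2,numpy as np
from scipy.spatial.transform import Rotation as Ro
np.set_printoptions(precision=2,suppress=True)
def cam(name,st=None):
    m=manip.camera_model(name)
    if name=="wrist":
        T=np.eye(4);T[:3,:3]=Ro.from_euler('xyz',st['eef_rot']).as_matrix();T[:3,3]=st['eef_pos']
        W=T@m['mount'];return m['K'],m['k1'],W[:3,3],W[:3,:3]
    return m['K'],m['k1'],m['eye'],Ro.from_euler('xyz',m['attitude']).as_matrix()
def ray(c,uv):
    K,k1,e,R=c
    d=np.array([(uv[0]-K[0,2])/K[0,0],(uv[1]-K[1,2])/K[1,1]]);rd=np.hypot(*d);r=rd
    for _ in range(30): r=rd/(1+k1*r*r)
    s=d*(r/rd if rd>0 else 1)
    v=R@np.array([s[0],s[1],1]);return e,v/np.linalg.norm(v)
def onz(c,uv,z):
    e,v=ray(c,uv);return e+v*(z-e[2])/v[2]
def tri(*cu):
    A=np.zeros((3,3));b=np.zeros(3);L=[]
    for c,uv in cu:
        e,v=ray(c,uv);P=np.eye(3)-np.outer(v,v);A+=P;b+=P@e;L.append((e,v))
    x=np.linalg.solve(A,b);return x,[round(float(np.linalg.norm((np.eye(3)-np.outer(v,v))@(x-e))),2) for e,v in L]
def proj(c,p):
    K,k1,e,R=c
    q=R.T@(np.asarray(p,float)-e);s=q[:2]/q[2];s=s*(1+k1*(s@s));return K[:2,:2]@s+K[:2,2]
def snap(name,fn,crop=None,scale=1):
    st=manip.read_state();im=cv2.cvtColor(manip.camera(name),cv2.COLOR_RGB2BGR)
    cv2.imwrite(f"pics/{fn}_raw.png",im);show(fn,crop,scale);return st,im
def show(fn,crop,scale,out=None):
    im=cv2.imread(f"pics/{fn}_raw.png") if cv2.os.path.exists(f"pics/{fn}_raw.png") else cv2.imread(f"pics/{fn}.png")
    if crop:
        x,y,w,h=crop;im=im[y:y+h,x:x+w]
    im=cv2.resize(im,None,fx=scale,fy=scale,interpolation=cv2.INTER_CUBIC);cv2.imwrite(f"pics/{out or fn+'_v'}.png",im)
E
python3 - <<'E'
from h import *
show("scene0",(130,150,130,110),6,"s_stand");show("scene0",(260,130,130,130),6,"s_cab")
show("side0",(200,130,110,200),4,"d_stand");show("side0",(200,120,110,110),6,"d_cab")
show("wrist0",(30,0,300,130),2.6,"w_stand");show("wrist0",(260,210,150,174),4,"w_cab")
E
```

```text
(no output)
```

View pics/s_stand.png

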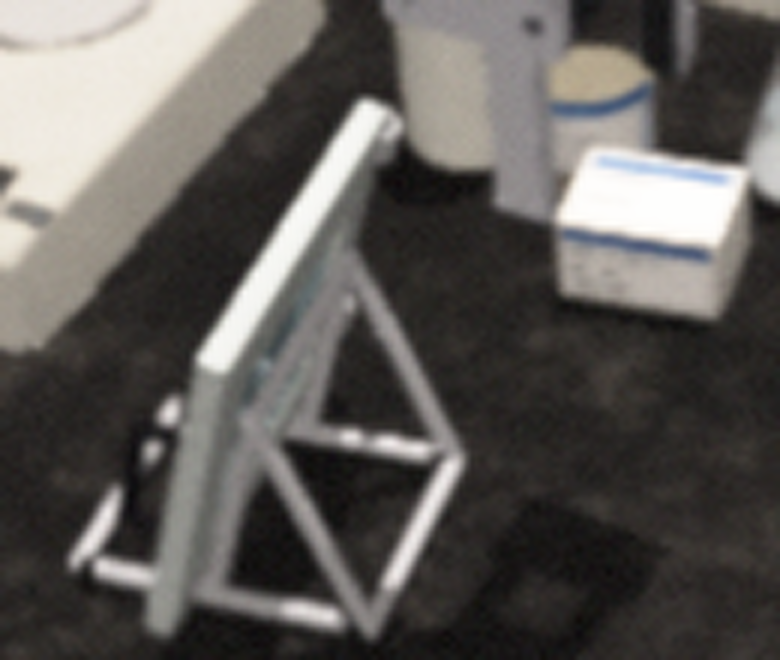

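View pics/s_cab.png

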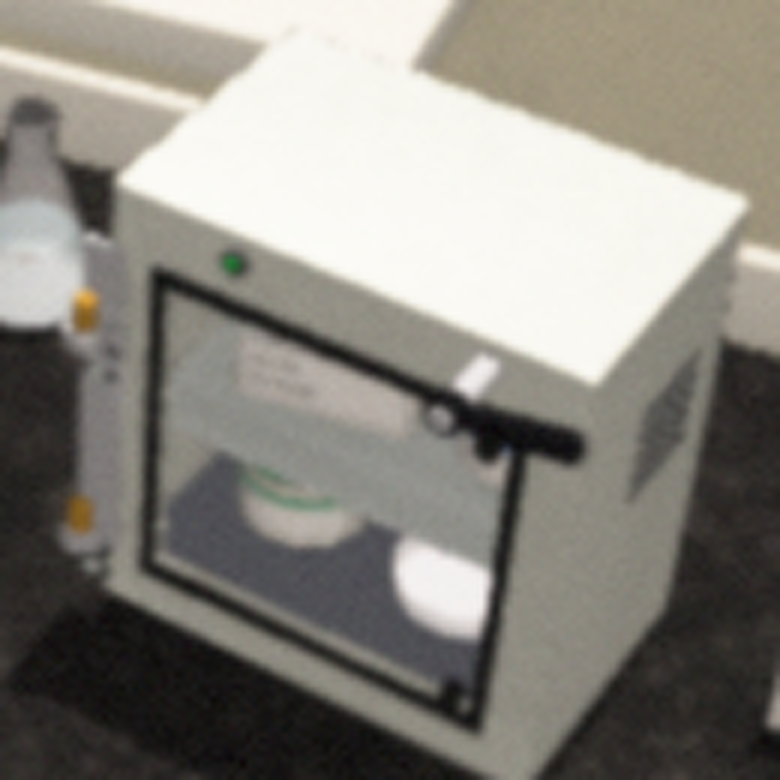

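View pics/d_stand.png

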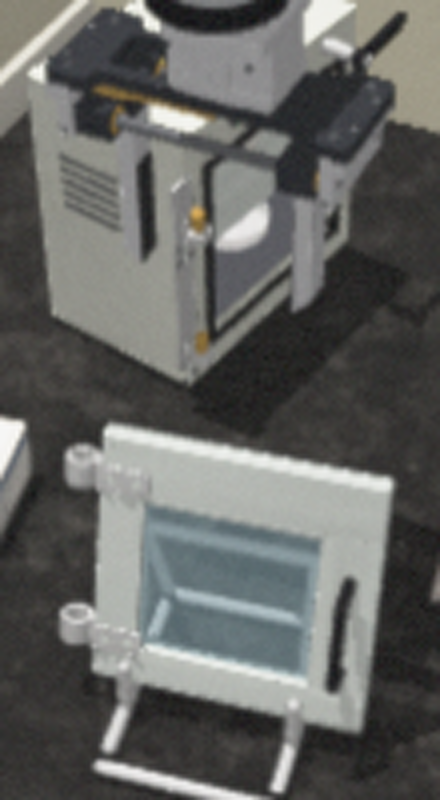

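View pics/d_cab.png

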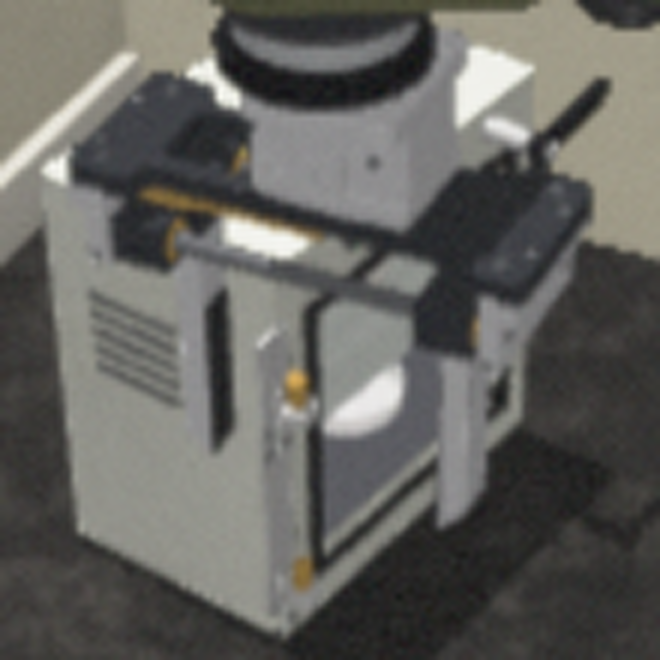

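View pics/w_stand.png

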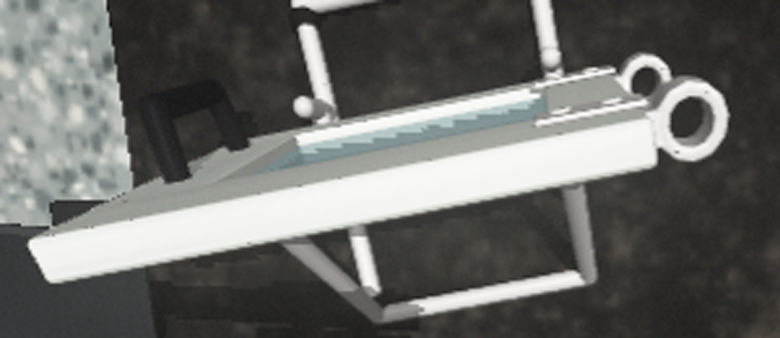

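View pics/w_cab.png

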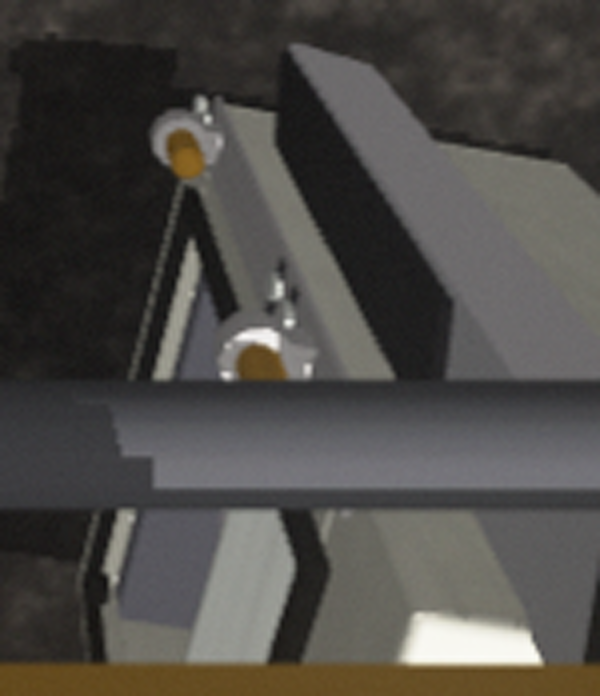

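Run:
```python
from h import *
st=dict(eef_pos=np.array([549.73,0.007,204.88]),eef_rot=np.array([-3.1404,-.0001,1.5708]))
S,D,W=cam('scene'),cam('side'),cam('wrist',st)
for n,u in zip(('FL','FR','BR','BL'),((280,160.8),(359.5,193.7),(384.5,163.8),(309.2,135))):
    print(n,onz(S,u,222))
for n,box in (("scene0",(265,170,20,60)),("side0",(240,175,20,50)),("wrist0",(290,235,50,70))):
    im=cv2.imread(f"pics/{n}.png");h=cv2.cvtColor(im,cv2.COLOR_BGR2HSV)
    m=cv2.inRange(h,(8,130,90),(28,255,255));x,y,w,hh=box
    mm=np.zeros_like(m);mm[y:y+hh,x:x+w]=m[y:y+hh,x:x+w]
    k,l,s,c=cv2.connectedComponentsWithStats(mm)
    for i in range(1,k):
        if s[i,4]>5: print(n,s[i],c[i])
```

```text
FL [617.93 -92.66 222.  ]
FR [ 583.29 -285.67  222.  ]
BR [ 708.12 -308.45  222.  ]
BL [ 744.35 -114.54  222.  ]
scene0 [273 179   3   6  17] [273.94 181.35]
scene0 [271 213   4   5  17] [272.59 215.12]
side0 [248 183   3   4   9] [248.89 184.11]
side0 [249 214   3   3   6] [250.17 215.  ]
wrist0 [302 243   9  11  73] [305.86 248.25]
wrist0 [320 297  11   8  64] [325.   300.41]
```

Run:
```python
from h import *
st=dict(eef_pos=np.array([549.73,0.007,204.88]),eef_rot=np.array([-3.1404,-.0001,1.5708]))
S,D,W=cam('scene'),cam('side'),cam('wrist',st)
up=((S,(273.94,181.5)),(D,(248.89,184.1)),(W,(325,301)))
lo=((S,(272.6,215.1)),(D,(250.2,215)),(W,(305.9,248.25)))
for t,z in ((up,167),(lo,61)):
    print(tri(*t),tri(t[0],t[1]),tri(t[1],t[2]))
    for c,u in t: print('   ',onz(c,u,z))
# latch: pivot and tip
print('pivot',tri((S,(260+440/6,130+415/6)),(D,(200+545/6,120+150/6))))
print('tip',tri((S,(260+575/6,130+447/6)),(D,(200+603/6,120+88/6))))
# wrist crop offsets (30,0) scale 2.6 : door
f=lambda x,y:(30+x/2.6,y/2.6)
print('door top inner edge free',onz(W,f(48,283),155),'hinge',onz(W,f(657,163),155))
print('top outer edge free',onz(W,f(30,240),158.5),'hinge',onz(W,f(655,122),158.5))
g=lambda x,y:(130+x/6,150+y/6); q=lambda x,y:(200+x/4,130+y/4)
print('free top inner',tri((S,g(205,370)),(D,q(393,483)),(W,f(40,262))))
print('hinge top ',tri((S,g(375,105)),(D,q(106,430)),(W,f(657,142))))
print('up knuckle',tri((D,q(82,452)),(W,f(692,118))))
print('lo knuckle',tri((D,q(77,610)),(W,f(645,76))))
```

```text
(array([609.46, -81.13, 164.58]), [1.46, 2.09, 3.37]) (array([610.63, -82.38, 165.26]), [0.47, 0.47]) (array([602.96, -67.36, 179.26]), [0.15, 0.15])
    [607.94 -83.29 167.  ]
    [610.12 -80.94 167.  ]
    [606.32 -76.07 167.  ]
(array([608.46, -80.9 ,  60.29]), [0.52, 0.55, 0.82]) (array([609.19, -80.99,  59.95]), [0.12, 0.12]) (array([607.84, -79.8 ,  61.54]), [0.58, 0.58])
    [608.31 -81.44  61.  ]
    [608.53 -79.89  61.  ]
    [607.49 -80.44  61.  ]
pivot (array([ 561.8 , -237.63,  206.21]), [0.16, 0.16])
tip (array([ 554.19, -286.68,  214.65]), [1.32, 1.32])
door top inner edge free [396.42  78.47 155.  ] hinge [567.42 110.   155.  ]
top outer edge free [395.97  89.84 158.5 ] hinge [566.36 119.56 158.5 ]
free top inner (array([408.47,  83.04, 174.47]), [0.82, 0.87, 0.78])
hinge top  (array([566.64, 111.58, 172.61]), [1.81, 0.72, 1.25])
up knuckle (array([576.64, 120.81, 158.23]), [0.57, 0.57])
lo knuckle (array([570.17, 152.68,  59.  ]), [0.11, 0.11])
```

>>> send_rows:
  commands:
    - [[0.013,-0.008,0],0.12]
    - [[0.03,-0.018,0],0.24]
    - [[0.048,-0.029,0],0.36]
    - [[0.065,-0.04,0],0.48]
    - [[0.08,-0.05,0],0.6]
    - [[0.092,-0.057,0],0.72]
    - [[0.1,-0.062,0],0.84]
    - [[0.104,-0.064,0],0.96]
  hand: -1
  force: 20

```text
clock: 0.82
eef_pos: [485.3, 105.0, 205.4]
eef_rot: [-3.141, 0.0, 0.606]
wrist_force: [-0.2, 0.2, -0.2]
finger_gap: 93.8
```

>>> send_rows:
  commands:
    - [[0,0,0],0.12]
    - [[0,0,0],0.24]
    - [[0,0,0],0.36]
    - [[0,0,0],0.433]
    - [[0,0,0],0.433]
    - [[0,0,0],0.433]
    - [[0,0,0],0.433]
    - [[0,0,0],0.433]

```text
clock: 1.48
eef_pos: [486.0, 104.0, 205.4]
eef_rot: [3.142, 0.0, 0.18]
wrist_force: [-0.6, 0.1, -0.8]
finger_gap: 94.3
```

Run:
```python
from h import *
st,im=snap("wrist","w1",None,1.5); print(st)
snap("side","d1",(190,90,140,220),2.7)
```

```text
{'clock': 1.4833, 'joints': array([ 0.14,  0.18,  1.67, -0.  ,  1.29,  1.53]), 'qd': array([-0.  ,  0.  , -0.  , -0.  ,  0.  ,  0.01]), 'effort': array([  0.01, -45.93, -35.  ,   0.02,  -0.07,  -0.04]), 'eef_pos': array([485.98, 103.99, 205.42]), 'eef_rot': array([3.14, 0.  , 0.18]), 'wrist_force': array([-0.57,  0.05, -0.85]), 'moment': array([0.04, 0.06, 0.  ]), 'finger_gap': 94.31947789329512}
```

View pics/w1_v.png

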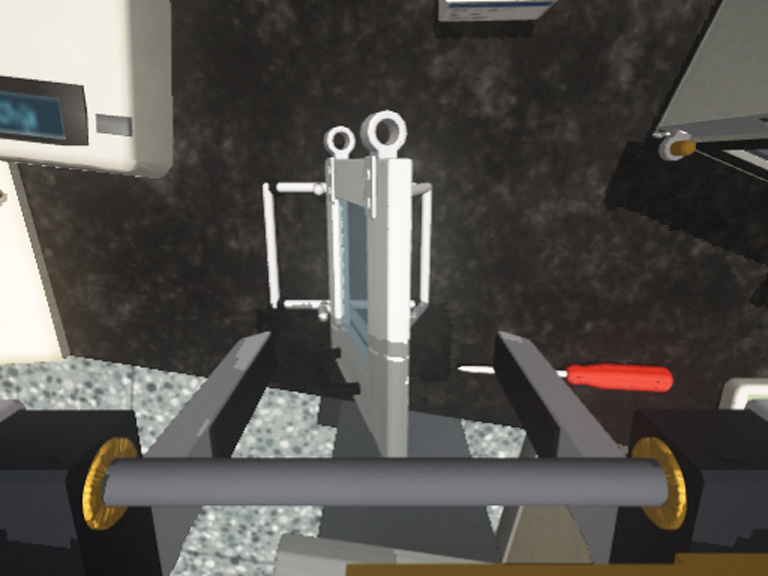

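View pics/d1_v.png

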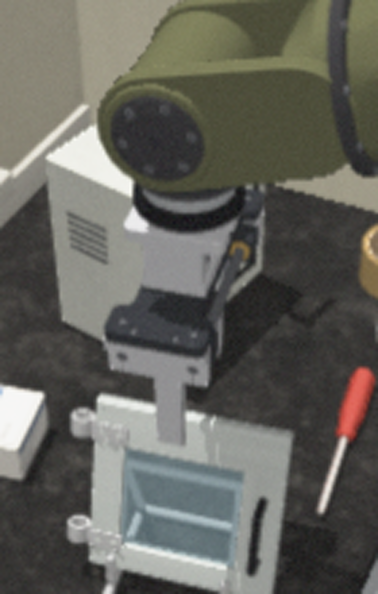

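>>> send_rows:
  commands:
    - [[0,0,0.012],0]
    - [[0,0,0.028],0]
    - [[0,0,0.044],0]
    - [[0,0,0.056],0]
    - [[0,0,0.064],0]
    - [[0,0,0.066],0]
    - [[0,0,0.066],0]
    - [[0,0,0.066],0]

```text
clock: 2.25
eef_pos: [486.3, 104.1, 140.1]
eef_rot: [3.142, -0.001, 0.178]
wrist_force: [-0.1, 0.3, 0.8]
finger_gap: 93.9
```

>>> send_rows:
  commands:
    - [[0,0,0],0]
    - [[0,0,0],0]
    - [[0,0,0],0]
    - [[0,0,0],0]
    - [[0,0,0],0]
    - [[0,0,0],0]
    - [[0,0,0],0]
    - [[0,0,0],0]
  hand: 1
  force: 15

```text
clock: 2.92
eef_pos: [486.0, 104.0, 139.5]
eef_rot: [-3.142, 0.0, 0.178]
wrist_force: [-0.0, 0.3, -0.2]
finger_gap: 44.4
```

>>> send_rows:
  commands:
    - [[0,0,0],0]
    - [[0,0,0],0]
    - [[0,0,0],0]
    - [[0,0,0],0]
    - [[0,0,0],0]
    - [[0,0,0],0]
    - [[0,0,0],0]
    - [[0,0,0],0]

```text
clock: 3.58
eef_pos: [486.0, 104.1, 139.5]
eef_rot: [-3.141, -0.0, 0.178]
wrist_force: [-0.5, 1.0, 1.4]
finger_gap: 22.1
```

Run:
```python
from h import *
st,im=snap("wrist","w2",None,1.5); print(st['clock'],st['finger_gap'],st['wrist_force'],st['moment'],st['eef_pos'])
snap("scene","s2",(120,120,150,150),4)
```

```text
3.5833 22.056345029227117 [-0.53  1.04  1.4 ] [ 0.87  0.29 -0.02] [486.03 104.1  139.52]
```

View pics/w2_v.png

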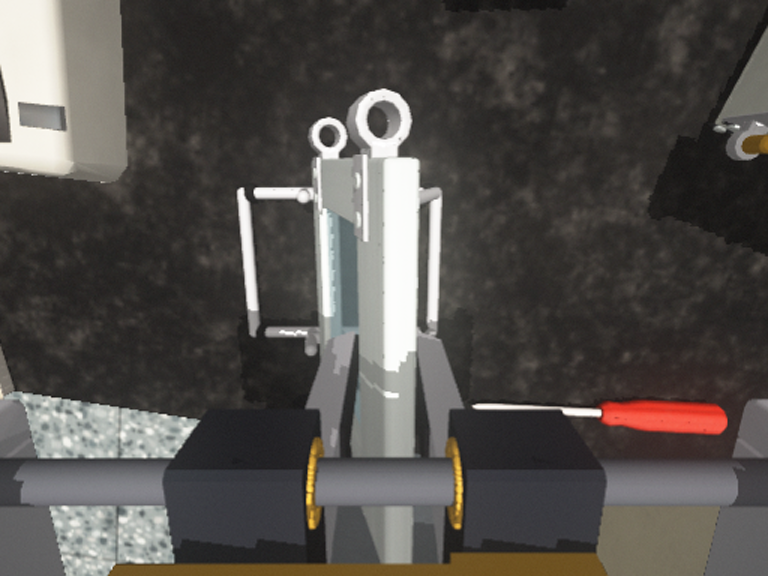

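View pics/s2_v.png

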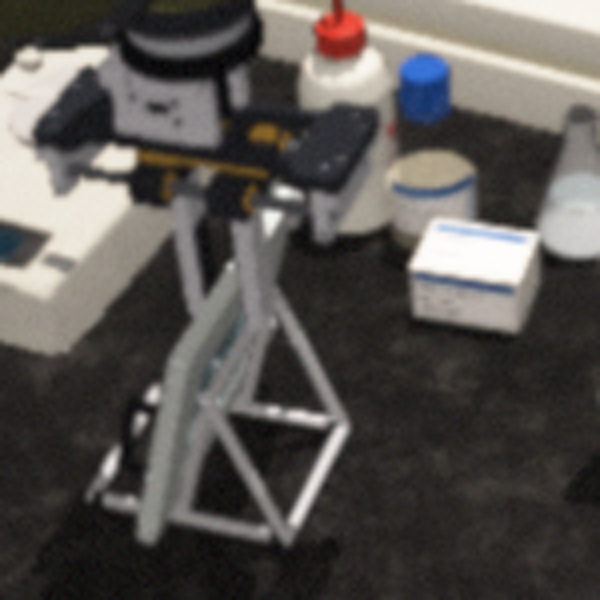

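>>> send_rows:
  commands:
    - [[0,0,0],0]
    - [[0,0.001,-0.003],0]
    - [[0,0.003,-0.01],0]
    - [[0,0.006,-0.018],0]
    - [[0,0.008,-0.026],0]
    - [[0,0.01,-0.033],0]
    - [[0,0.0115,-0.038],0]
    - [[0,0.0125,-0.04],0]
  force: 22

```text
clock: 4.35
eef_pos: [487.7, 92.0, 179.3]
eef_rot: [-3.141, 0.001, 0.178]
wrist_force: [-0.4, 6.4, -6.5]
finger_gap: 22.1
```

Run:
```python
from h import *
st=manip.read_state(); print(st['clock'],st['finger_gap'],st['wrist_force'],st['moment'],st['eef_pos'])
snap("scene","s3",(120,120,150,150),4)
```

```text
4.35 22.063670057003566 [-0.4   6.42 -6.46] [1.74 0.47 0.02] [487.74  91.97 179.3 ]
```

View pics/s3_v.png

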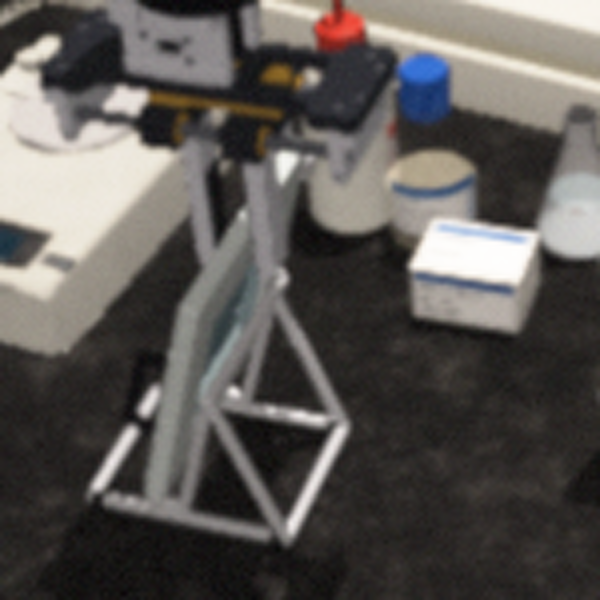

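>>> send_rows:
  commands:
    - [[0,-0.003,-0.005],0]
    - [[0,-0.01,-0.015],0]
    - [[0,-0.018,-0.027],0]
    - [[0,-0.026,-0.04],0]
    - [[0,-0.033,-0.055],0]
    - [[0,-0.04,-0.068],0]
    - [[0,-0.043,-0.077],0]
    - [[0,-0.044,-0.08],0]
  force: 35

```text
clock: 5.07
eef_pos: [480.5, 135.1, 260.3]
eef_rot: [3.141, -0.001, 0.178]
wrist_force: [-0.6, -0.9, -5.2]
finger_gap: 11.6
```

Run:
```python
from h import *
st=manip.read_state(); print(st['clock'],st['finger_gap'],st['wrist_force'],st['moment'],st['eef_pos'])
snap("scene","s4",(120,90,180,180),3.3)
```

```text
5.0667 11.613584041993926 [-0.64 -0.88 -5.18] [-0.01  0.13  0.01] [480.54 135.11 260.32]
```

View pics/s4_v.png

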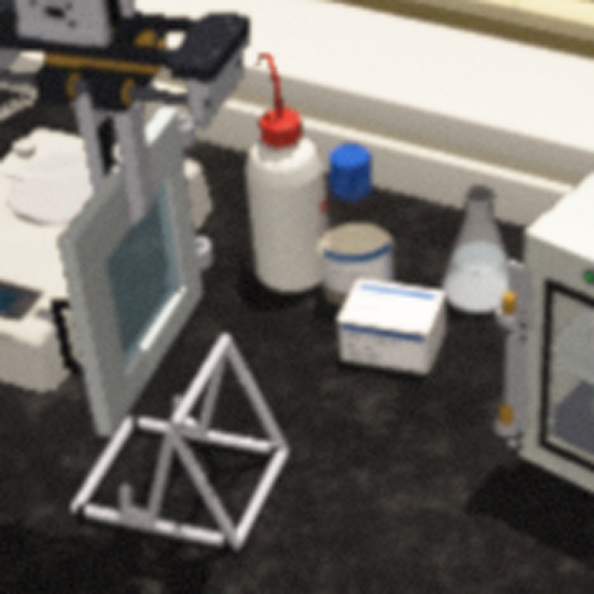

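Run:
```python
from h import *
st,im=snap("wrist","w4",None,1.5)
show("w4",(200,40,120,120),5,"w4c")
```

```text
(no output)
```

View pics/w4c.png

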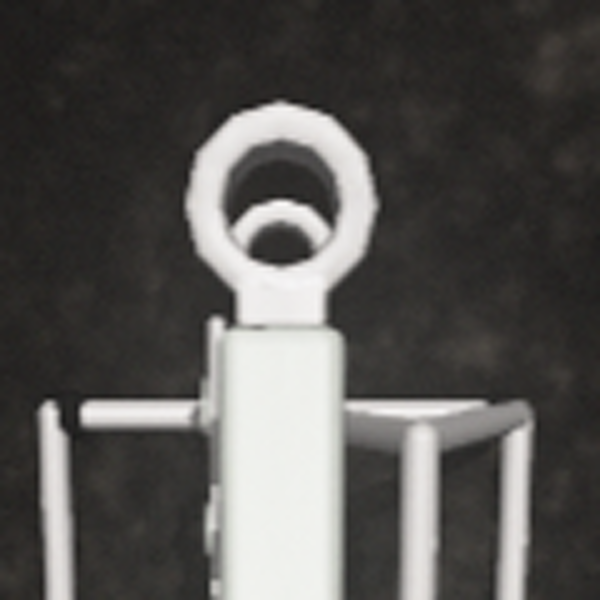

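View pics/w4_v.png

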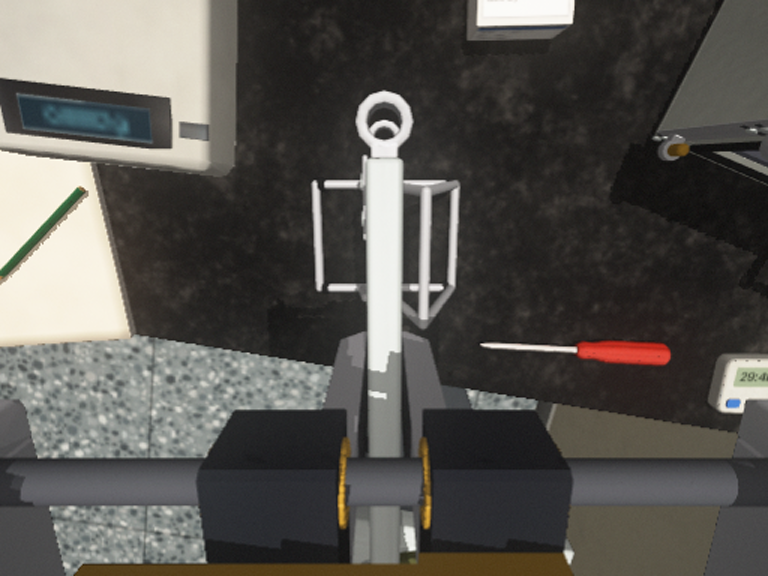

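>>> send_rows:
  commands:
    - [[-0.002,0.01,0],0.02]
    - [[-0.006,0.03,0],0.06]
    - [[-0.012,0.056,0],0.11]
    - [[-0.019,0.086,0],0.17]
    - [[-0.026,0.116,0],0.23]
    - [[-0.033,0.145,0],0.28]
    - [[-0.039,0.17,0],0.32]
    - [[-0.042,0.184,0],0.345]
  force: 45

```text
clock: 5.83
eef_pos: [470.6, -56.8, 258.5]
eef_rot: [3.141, 0.002, -0.173]
wrist_force: [-0.2, -0.9, -5.4]
finger_gap: 12.0
```

>>> send_rows:
  commands:
    - [[0,0.004,0.005],0.009]
    - [[0,0.004,0.016],0.009]
    - [[0,0.004,0.03],0.009]
    - [[0,0.004,0.045],0.009]
    - [[0,0.004,0.058],0.009]
    - [[0,0.004,0.067],0.009]
    - [[0,0.004,0.07],0.009]
    - [[0,0.004,0.07],0.009]

```text
clock: 6.5
eef_pos: [470.6, -57.0, 188.5]
eef_rot: [-3.141, 0.002, -0.176]
wrist_force: [-0.1, -0.9, -4.9]
finger_gap: 12.0
```

Run:
```python
from h import *
st,im=snap("wrist","w5",None,1.5);print(st['clock'],st['finger_gap'],st['wrist_force'],st['moment'],st['eef_pos'],st['eef_rot'],st['joints'])
show("w5",(190,10,150,140),5,"w5c")
snap("scene","s5",(220,120,160,150),4)
```

```text
6.5 12.02818878214342 [-0.14 -0.91 -4.88] [ 0.09  0.1  -0.02] [470.58 -57.03 188.47] [-3.14  0.   -0.18] [-0.2   0.15  1.75  0.    1.25  1.55]
```

View pics/w5c.png

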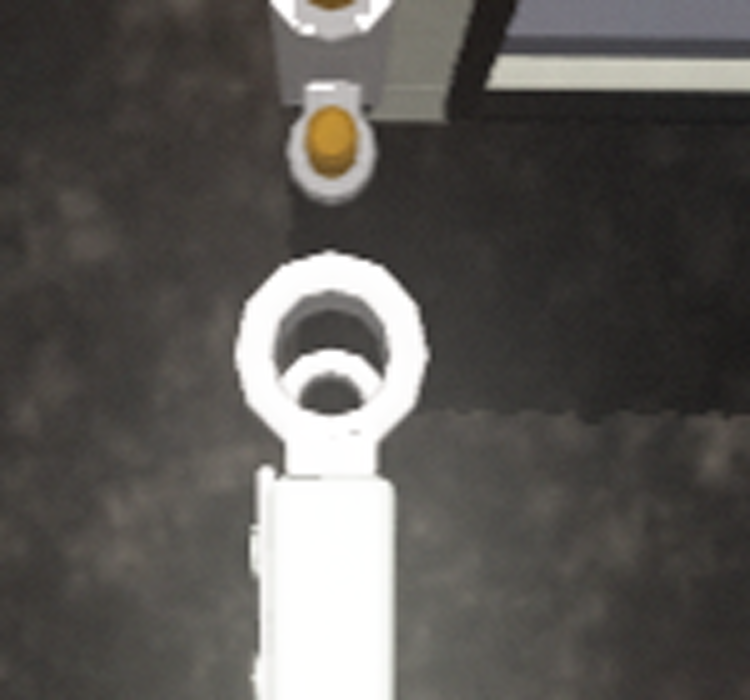

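View pics/s5_v.png

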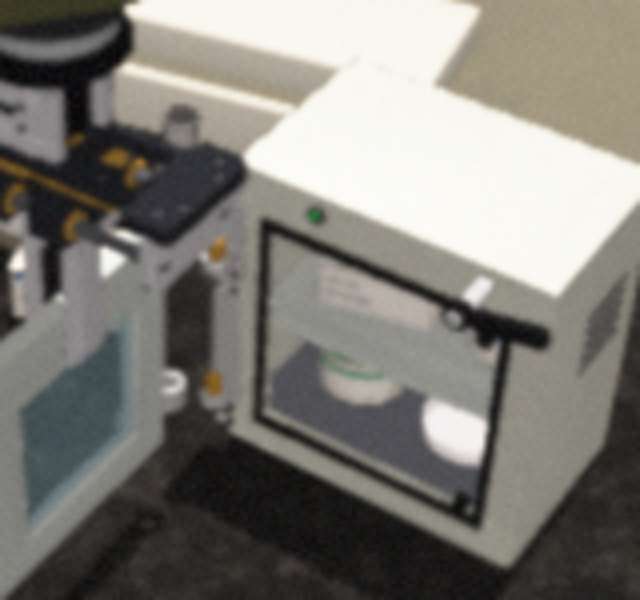

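Run:
```python
from h import *
st=dict(eef_pos=np.array([470.58,-57.03,188.47]),eef_rot=np.array([-3.1413,.002,-.176]))
for rot in (st['eef_rot'],np.array([np.pi,0,-.176])):
    st['eef_rot']=rot
    W=cam('wrist',st);R=Ro.from_euler('xyz',rot).as_matrix()
    f=lambda x,y:(190+x/5,10+y/5)
    T=lambda p:R.T@(p-st['eef_pos'])
    for n,u,z in (('shoulder front(-8.5)',(331.5,203),54),('brass bottom(-5)',(331.5,178),54),('tip back(+3.6..5)',(331.5,105),67.3),('shL',(288,150),54),('shR',(376,150),54)):
        p=onz(W,f(*u),z);print(n,p,T(p))
    for n,u,zt in (('upknuckle top',(332,352),-10),('loknuckle',(331,411),96)):
        p=onz(W,f(*u),st['eef_pos'][2]-zt);print(n,p,T(p))
```

```text
shoulder front(-8.5) [597.95 -79.25  54.  ] [129.56  -0.39 134.21]
brass bottom(-5) [602.24 -80.01  54.  ] [133.92  -0.39 134.2 ]
tip back(+3.6..5) [611.73 -81.67  67.3 ] [143.53  -0.42 120.88]
shL [608.45 -72.74  54.  ] [138.76  -8.63 134.2 ]
shR [605.53 -89.15  54.  ] [138.76   8.04 134.19]
upknuckle top [560.49 -72.48 198.47] [ 91.21  -0.53 -10.18]
loknuckle [559.16 -72.24  92.47] [90.07 -0.51 95.82]
shoulder front(-8.5) [598.25 -79.34  54.  ] [129.6   -0.39 134.47]
brass bottom(-5) [602.55 -80.1   54.  ] [133.97  -0.39 134.47]
tip back(+3.6..5) [612.02 -81.76  67.3 ] [143.59  -0.42 121.17]
shL [608.76 -72.83  54.  ] [138.81  -8.64 134.47]
shR [605.84 -89.26  54.  ] [138.82   8.05 134.47]
upknuckle top [560.49 -72.48 198.47] [ 91.23  -0.53 -10.  ]
loknuckle [559.36 -72.31  92.47] [90.08 -0.5  96.  ]
```

>>> send_rows:
  commands:
    - [[0.003,0,0],0]
    - [[0.009,0,0],0]
    - [[0.018,0,0],0]
    - [[0.028,0,0],0]
    - [[0.036,0,0],0]
    - [[0.042,0,0],0]
    - [[0.045,0,0],0]
    - [[0.046,0,0],0]

```text
clock: 7.27
eef_pos: [516.7, -65.6, 189.2]
eef_rot: [3.142, 0.0, -0.176]
wrist_force: [0.2, -0.5, -4.1]
finger_gap: 11.7
```

Run:
```python
from h import *
st,im=snap("wrist","w6",None,1.5);print(st['clock'],st['finger_gap'],st['wrist_force'],st['moment'],st['eef_pos'],st['eef_rot'])
show("w6",(205,40,100,90),7,"w6c")
snap("scene","s6",(220,140,130,130),5)
snap("side","d6",(190,130,130,130),5)
```

```text
7.2667 11.730051313683168 [ 0.17 -0.54 -4.12] [0.1  0.13 0.  ] [516.65 -65.62 189.22] [ 3.14  0.   -0.18]
```

View pics/w6c.png

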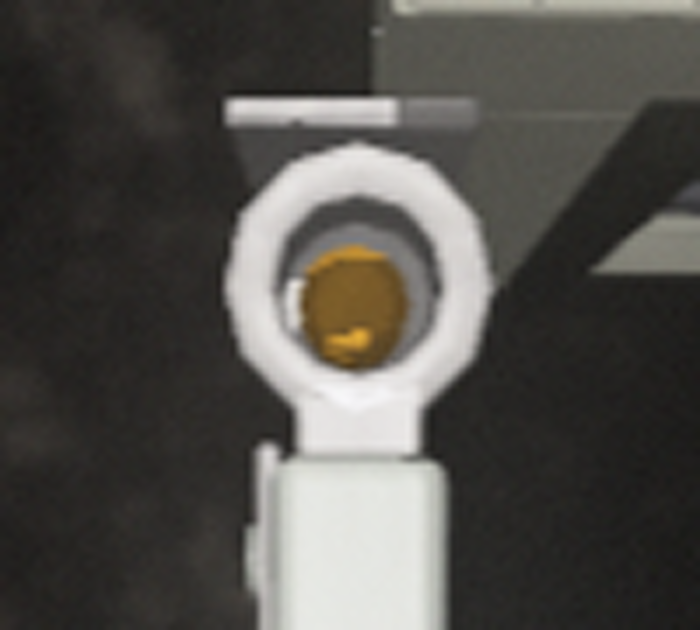

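View pics/s6_v.png

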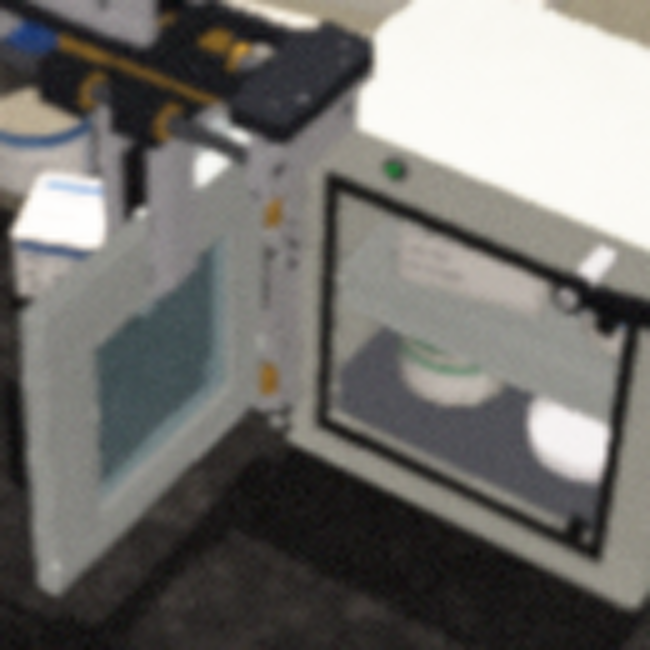

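View pics/d6_v.png

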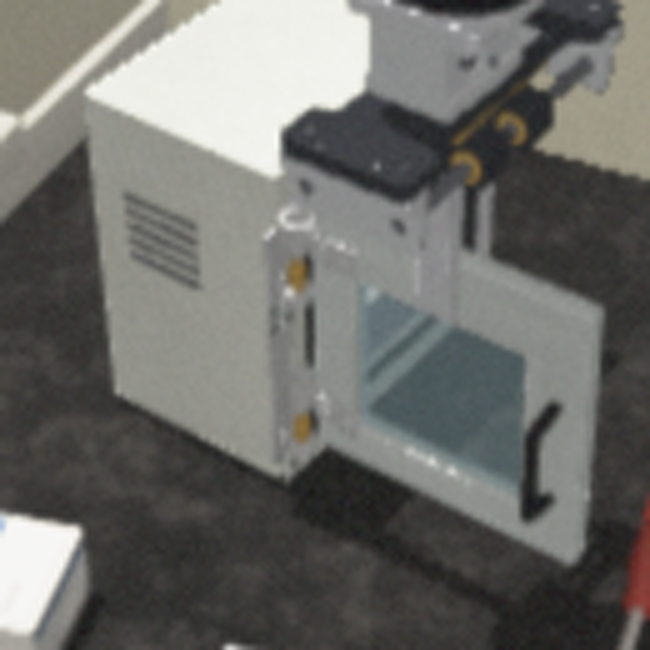

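Run:
```python
from h import *
st=dict(eef_pos=np.array([516.65,-65.62,189.22]),eef_rot=np.array([np.pi,0,-.176]))
W=cam('wrist',st);R=Ro.from_euler('xyz',st['eef_rot']).as_matrix()
T=lambda p:R.T@(p-st['eef_pos'])
f=lambda x,y:(205+x/7,40+y/7)
print('pin',T(onz(W,f(355,297),172.6)),'back',T(onz(W,f(355,245),172.6)),'front',T(onz(W,f(355,368),172.6)))
for h in (8,10,12,14):
  print(h,'outer top',T(onz(W,f(358,143),189.2+h)),'L',T(onz(W,f(226,275),189.2+h)),'R',T(onz(W,f(491,275),189.2+h)),'bore top',T(onz(W,f(358,197),189.2+h)))
p=lambda t:(proj(W,R@np.array(t,float)+st['eef_pos'])-[205,40])*7
for x in (90,91,92,93): print(x,'panel edge top row',p((x-12,0,-30)),p((x-12,0,-32)))
```

```text
pin [92.19 -0.9  16.62] back [96.45 -0.9  16.62] front [86.28 -0.9  16.62]
8 outer top [101.27  -0.67  -7.98] L [ 91.94 -10.75  -7.98] R [91.95  9.5  -7.98] bore top [97.49 -0.67 -7.98]
10 outer top [101.    -0.67  -9.98] L [ 91.78 -10.64  -9.98] R [91.78  9.38 -9.98] bore top [97.26 -0.67 -9.98]
12 outer top [100.72  -0.68 -11.98] L [ 91.61 -10.52 -11.98] R [ 91.62   9.26 -11.98] bore top [ 97.03  -0.67 -11.98]
14 outer top [100.44  -0.68 -13.98] L [ 91.44 -10.41 -13.98] R [ 91.45   9.14 -13.98] bore top [ 96.8   -0.68 -13.98]
90 panel edge top row [368.01 464.12] [368.18 464.05]
91 panel edge top row [368.04 448.83] [368.21 448.55]
92 panel edge top row [368.07 433.49] [368.24 433.  ]
93 panel edge top row [368.09 418.09] [368.26 417.38]
```

>>> send_rows:
  commands:
    - [[0.0004,0,0.001],0]
    - [[0.0004,0,0.003],0]
    - [[0.0004,0,0.005],0]
    - [[0.0004,0,0.007],0]
    - [[0.0004,0,0.0085],0]
    - [[0.0004,0,0.0095],0]
    - [[0.0004,0,0.0105],0]
    - [[0.0004,0,0.011],0]

```text
clock: 8.08
eef_pos: [516.6, -65.6, 178.3]
eef_rot: [-3.142, 0.0, -0.176]
wrist_force: [0.5, 0.6, -5.1]
finger_gap: 11.6
```

Run:
```python
from h import *
st=manip.read_state();print(st['clock'],st['finger_gap'],st['wrist_force'],st['moment'],st['eef_pos'],st['eef_rot'])
```

```text
8.0833 11.629922974456093 [ 0.48  0.59 -5.09] [ 0.09  0.09 -0.01] [516.61 -65.59 178.31] [-3.14  0.   -0.18]
```

>>> send_rows:
  commands:
    - [[0,0,0.0008],0]
    - [[0,0,0.0016],0]
    - [[0,0,0.0024],0]
    - [[0,0,0.0032],0]
    - [[0,0,0.004],0]
    - [[0,0,0.0045],0]
    - [[0,0,0.005],0]
    - [[0,0,0.005],0]

```text
clock: 8.75
eef_pos: [516.6, -65.6, 173.4]
eef_rot: [-3.142, -0.0, -0.176]
wrist_force: [0.1, -0.1, -5.8]
finger_gap: 11.5
```

Run:
```python
from h import *
st=manip.read_state();print(st['clock'],st['finger_gap'],st['wrist_force'],st['moment'],st['eef_pos'],st['eef_rot'])
```

```text
8.75 11.485106582850937 [ 0.06 -0.15 -5.82] [0.05 0.02 0.03] [516.64 -65.58 173.4 ] [-3.14 -0.   -0.18]
```

>>> send_rows:
  commands:
    - [[0,0,0.001],0]
    - [[0,0,0.002],0]
    - [[0,0,0.003],0]
    - [[0,0,0.004],0]
    - [[0,0,0.005],0]
    - [[0,0,0.0055],0]
    - [[0,0,0.006],0]
    - [[0,0,0.006],0]

```text
clock: 9.42
eef_pos: [516.7, -65.6, 167.4]
eef_rot: [-3.142, -0.0, -0.176]
wrist_force: [2.1, 0.0, -4.3]
finger_gap: 11.8
```

Run:
```python
from h import *
st,im=snap("side","d7",(190,130,130,130),5);print(st['clock'],st['finger_gap'],st['wrist_force'],st['moment'],st['eef_pos'],st['eef_rot'])
```

```text
9.4167 11.755101728597829 [ 2.15  0.03 -4.3 ] [ 0.05 -0.5   0.02] [516.74 -65.6  167.43] [-3.14 -0.   -0.18]
```

View pics/d7_v.png

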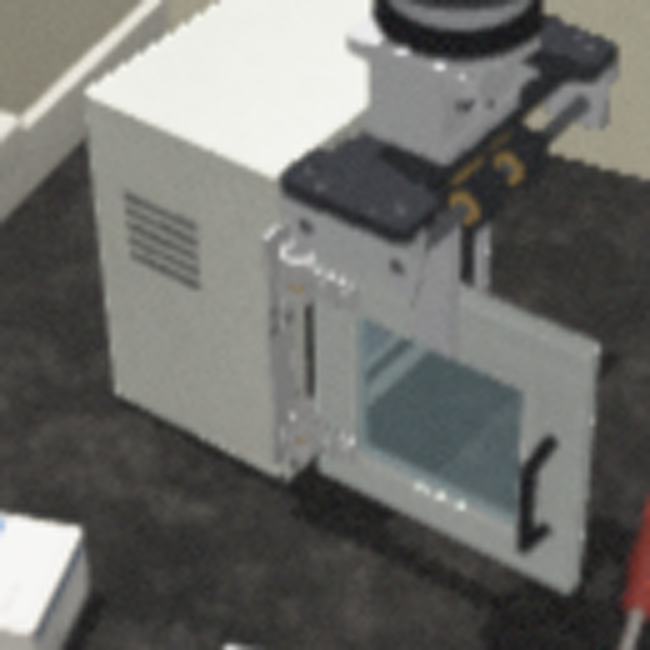

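>>> send_rows:
  commands:
    - [[0,0,0.0005],0]
    - [[0,0,0.001],0]
    - [[0,0,0.0015],0]
    - [[0,0,0.002],0]
    - [[0,0,0.0025],0]
    - [[0,0,0.003],0]
    - [[0,0,0.003],0]
    - [[0,0,0.003],0]

```text
clock: 10.13
eef_pos: [516.7, -65.6, 164.4]
eef_rot: [-3.142, -0.0, -0.176]
wrist_force: [2.3, -0.7, -3.9]
finger_gap: 11.7
```

Run:
```python
from h import *
st,im=snap("side","d8",(190,130,130,130),5);print(st['clock'],st['finger_gap'],st['wrist_force'],st['moment'],st['eef_pos'],st['eef_rot'])
```

```text
10.1333 11.686349720582168 [ 2.3  -0.7  -3.86] [-0.02 -0.72  0.  ] [516.69 -65.61 164.42] [-3.14 -0.   -0.18]
```

View pics/d8_v.png

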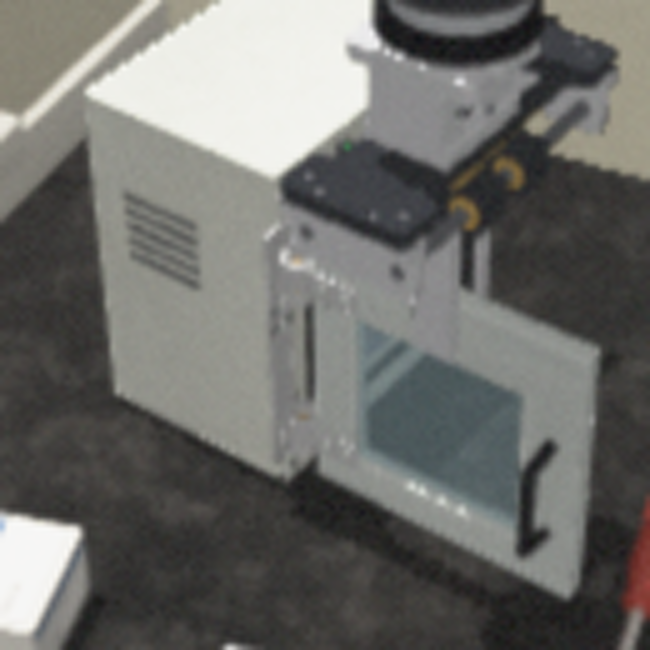

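>>> send_rows:
  commands:
    - [[0,0,0.0004],0]
    - [[0,0,0.0008],0]
    - [[0,0,0.0012],0]
    - [[0,0,0.0016],0]
    - [[0,0,0.002],0]
    - [[0,0,0.002],0]
    - [[0,0,0.002],0]
    - [[0,0,0.002],0]

```text
clock: 10.85
eef_pos: [516.7, -65.6, 162.4]
eef_rot: [-3.142, -0.0, -0.176]
wrist_force: [2.9, 0.1, -4.3]
finger_gap: 12.1
```

Run:
```python
from h import *
st=manip.read_state();print(st['clock'],st['finger_gap'],st['wrist_force'],st['moment'],st['eef_pos'],st['eef_rot'])
```

```text
10.85 12.111920645516438 [ 2.93  0.14 -4.31] [ 0.02 -0.79  0.01] [516.66 -65.61 162.43] [-3.14 -0.   -0.18]
```

>>> send_rows:
  commands:
    - [[0,0,0.0004],0]
    - [[0,0,0.0008],0]
    - [[0,0,0.0012],0]
    - [[0,0,0.0016],0]
    - [[0,0,0.002],0]
    - [[0,0,0.002],0]
    - [[0,0,0.002],0]
    - [[0,0,0.002],0]

```text
clock: 11.52
eef_pos: [516.6, -65.6, 160.4]
eef_rot: [3.142, 0.0, -0.176]
wrist_force: [2.4, -0.1, -4.2]
finger_gap: 11.9
```

Run:
```python
from h import *
st,im=snap("side","d9",(190,130,130,130),5);print(st['clock'],st['finger_gap'],st['wrist_force'],st['moment'],st['eef_pos'],st['eef_rot'])
st,im=snap("wrist","w9",(205,40,100,90),7)
```

```text
11.5167 11.893346571173263 [ 2.42 -0.07 -4.23] [ 0.06 -0.9   0.02] [516.64 -65.6  160.38] [ 3.14  0.   -0.18]
```

View pics/d9_v.png

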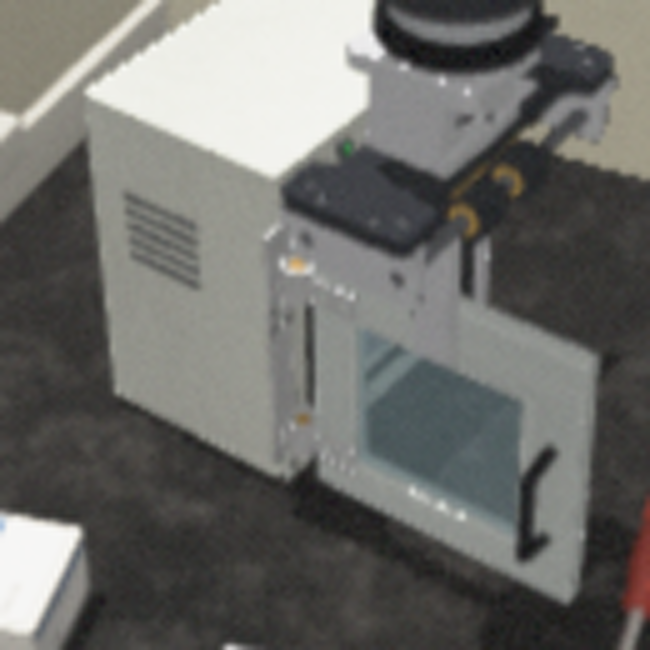

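View pics/w9_v.png

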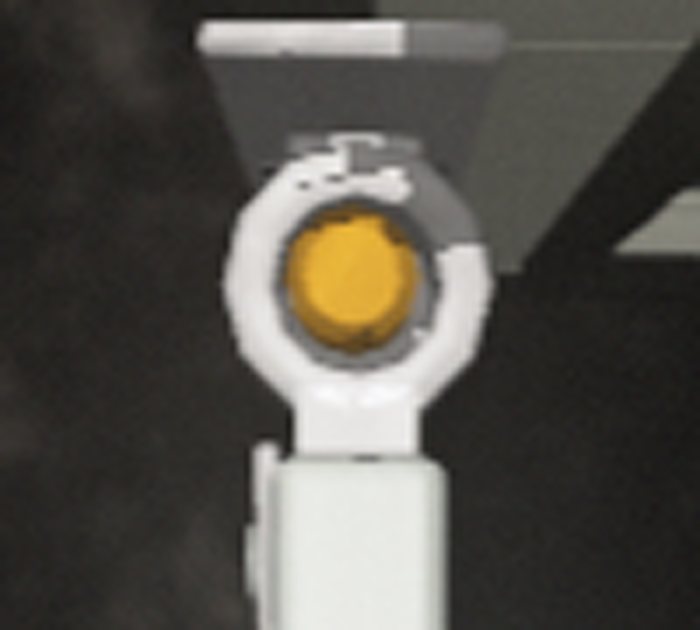

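>>> send_rows:
  commands:
    - [[0,0,0.0004],0]
    - [[0,0,0.0008],0]
    - [[0,0,0.0012],0]
    - [[0,0,0.0016],0]
    - [[0,0,0.002],0]
    - [[0,0,0.0024],0]
    - [[0,0,0.0025],0]
    - [[0,0,0.0025],0]

```text
clock: 12.28
eef_pos: [516.6, -65.5, 159.2]
eef_rot: [3.142, -0.001, -0.176]
wrist_force: [-7.1, 1.3, 12.6]
finger_gap: 11.9
```

Run:
```python
from h import *
st=manip.read_state();print(st['clock'],st['finger_gap'],st['wrist_force'],st['moment'],st['eef_pos'],st['eef_rot'])
```

```text
12.2833 11.915986601525937 [-7.05  1.33 12.57] [0.25 0.6  0.06] [516.57 -65.55 159.22] [ 3.14 -0.   -0.18]
```

>>> send_rows:
  commands:
    - [[0,0,-0.001],0]
    - [[0,0,-0.001],0]
    - [[0,0,-0.001],0]
    - [[0,0,-0.001],0]
    - [[0,0,-0.001],0]
    - [[0,0,-0.001],0]
    - [[0,0,-0.001],0]
    - [[0,0,-0.001],0]
  hand: -0.3

```text
clock: 12.95
eef_pos: [516.6, -65.6, 158.9]
eef_rot: [3.142, 0.0, -0.176]
wrist_force: [0.3, 0.3, -0.7]
finger_gap: 60.0
```

Run:
```python
from h import *
st,im=snap("wrist","w10",None,1.5);print(st['clock'],st['finger_gap'],st['wrist_force'],st['moment'],st['eef_pos'],st['eef_rot'])
show("w10",(205,40,100,90),7,"w10c")
snap("side","d10",(190,130,130,130),5)
```

```text
12.95 59.99610661516227 [ 0.27  0.26 -0.7 ] [0.02 0.07 0.04] [516.61 -65.62 158.88] [ 3.14  0.   -0.18]
```

View pics/d10_v.png

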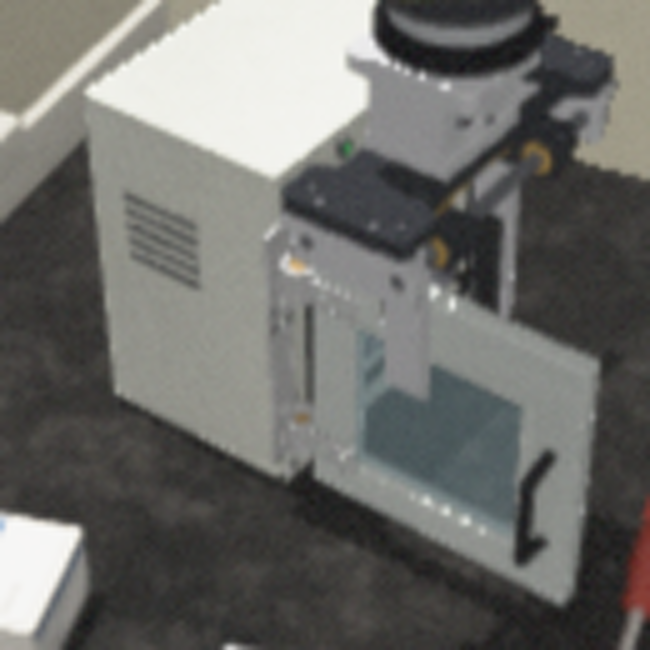

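View pics/w10c.png

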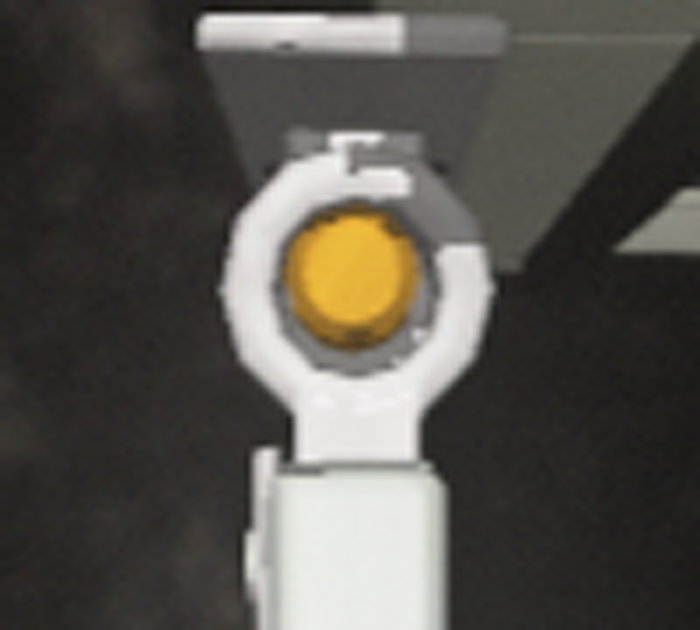

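View pics/w10_v.png

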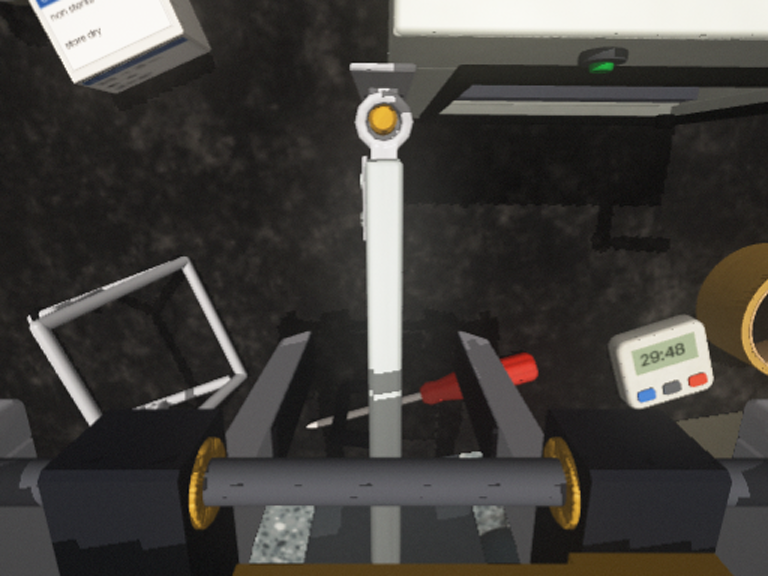

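>>> send_rows:
  commands:
    - [[0,0,-0.01],0]
    - [[0,0,-0.026],0]
    - [[0,0,-0.042],0]
    - [[0,0,-0.05],0]
    - [[-0.005,-0.01,-0.052],0]
    - [[-0.014,-0.026,-0.052],0]
    - [[-0.021,-0.04,-0.052],0]
    - [[-0.024,-0.046,-0.052],0]

```text
clock: 13.72
eef_pos: [500.2, -14.3, 210.6]
eef_rot: [-3.141, 0.001, -0.175]
wrist_force: [0.1, -0.2, 0.2]
finger_gap: 61.3
```

>>> send_rows:
  commands:
    - [[0,0,0],0]
    - [[0,0,0.002],0]
    - [[0,0,0.01],0]
    - [[0,0,0.02],0]
    - [[0,0,0.03],0]
    - [[0,0,0.038],0]
    - [[0,0,0.044],0]
    - [[0,0,0.046],0]
  hand: 1
  force: 20

```text
clock: 14.38
eef_pos: [500.6, -16.2, 163.5]
eef_rot: [3.141, 0.002, -0.176]
wrist_force: [-1.4, 0.4, 0.2]
finger_gap: 11.6
```

Run:
```python
from h import *
st,im=snap("scene","s11",(200,110,170,150),4.5);print(st['clock'],st['finger_gap'],st['wrist_force'],st['eef_pos'],st['eef_rot'])
r=115
for t in range(0,91,10):
    a=np.radians(t);d=np.array([-np.cos(a),-np.sin(a)]);n=np.array([-np.sin(a),np.cos(a)])
    c=r*d+n*(6+8*abs(n[0])+12.5*abs(n[1]));print(t,c)
```

```text
14.3833 11.569933095602055 [-1.36  0.41  0.18] [500.63 -16.22 163.47] [ 3.14  0.   -0.18]
0 [-115.    18.5]
10 [-116.67   -0.57]
20 [-115.07  -20.09]
30 [-110.01  -39.46]
40 [-101.41  -58.05]
50 [-89.37 -75.13]
60 [-74.11 -90.  ]
70 [ -56.05 -101.98]
80 [ -35.77 -110.47]
90 [ -14. -115.]
```

View pics/s11_v.png

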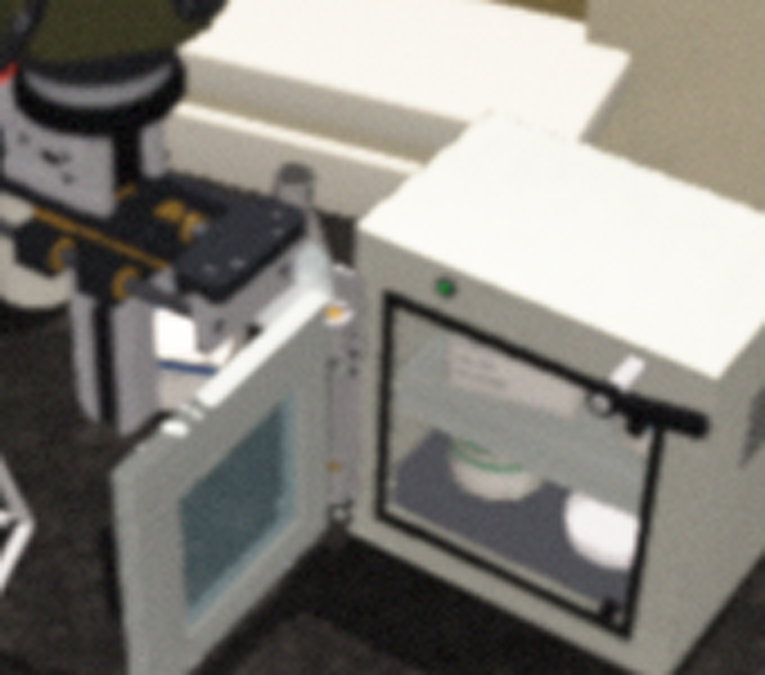

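>>> send_rows:
  commands:
    - [[0,0.01,0],0]
    - [[0,0.02,0],0]
    - [[0,0.027,0],0]
    - [[0,0.034,0],0]
    - [[-0.001,0.042,0],0]
    - [[-0.001,0.05,0],0]
    - [[0,0.059,0],0]
    - [[0.0013,0.069,0],0]

```text
clock: 15.1
eef_pos: [490.2, -85.1, 165.0]
eef_rot: [-3.142, -0.0, -0.176]
wrist_force: [-1.2, 0.7, -0.2]
finger_gap: 0.5
```

>>> send_rows:
  commands:
    - [[0.0023,0.0097,0],0]
    - [[0.0057,0.0193,0],0]
    - [[0.01,0.0287,0],0]
    - [[0.0151,0.0376,0],0]
    - [[0.0211,0.0462,0],0]
    - [[0.0277,0.0543,0],0]
    - [[0.0353,0.0618,0],0]
    - [[0.0436,0.0686,0],0]

```text
clock: 15.77
eef_pos: [521.8, -160.4, 164.9]
eef_rot: [-3.142, 0.0, -0.176]
wrist_force: [0.4, -0.3, -0.8]
finger_gap: 0.7
```

Run:
```python
from h import *
st,im=snap("scene","s12",(200,110,170,150),4.5);print(st['clock'],st['finger_gap'],st['wrist_force'],st['eef_pos'],st['eef_rot'])
```

```text
15.7667 0.7168868519478064 [ 0.37 -0.26 -0.8 ] [ 521.76 -160.38  164.87] [-3.14  0.   -0.18]
```

View pics/s12_v.png

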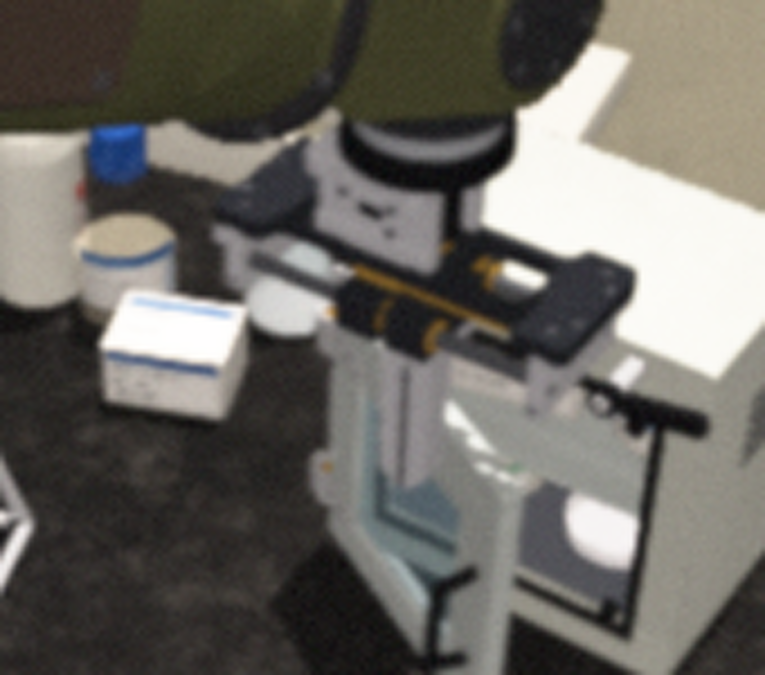

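>>> send_rows:
  commands:
    - [[0.0072,0.0049,0],0]
    - [[0.0147,0.0094,0],0]
    - [[0.0225,0.0131,0],0]
    - [[0.0286,0.0156,0],0]
    - [[0.0349,0.0179,0],0]
    - [[0.0405,0.0195,0],0]
    - [[0.0455,0.0205,0],0]
    - [[0.049,0.0212,0],0]

```text
clock: 16.48
eef_pos: [566.2, -189.0, 164.9]
eef_rot: [-3.142, 0.0, -0.176]
wrist_force: [-1.1, 0.6, -0.9]
finger_gap: 0.3
```

>>> send_rows:
  commands:
    - [[0.0015,0,0],0]
    - [[0.003,0,0],0]
    - [[0.0045,0,0],0]
    - [[0.006,0,0],0]
    - [[0.007,0,0],0]
    - [[0.0075,0,0],0]
    - [[0.0075,0,0],0]
    - [[0.0075,0,0],0]

```text
clock: 17.15
eef_pos: [572.6, -190.1, 165.0]
eef_rot: [-3.142, 0.001, -0.176]
wrist_force: [-5.6, 0.7, 2.1]
finger_gap: 0.3
```

Run:
```python
from h import *
st,im=snap("scene","s13",(200,110,170,150),4.5);print(st['clock'],st['finger_gap'],st['wrist_force'],st['eef_pos'],st['eef_rot'])
```

```text
17.15 0.253679094724332 [-5.63  0.71  2.09] [ 572.64 -190.13  164.98] [-3.14  0.   -0.18]
```

View pics/s13_v.png

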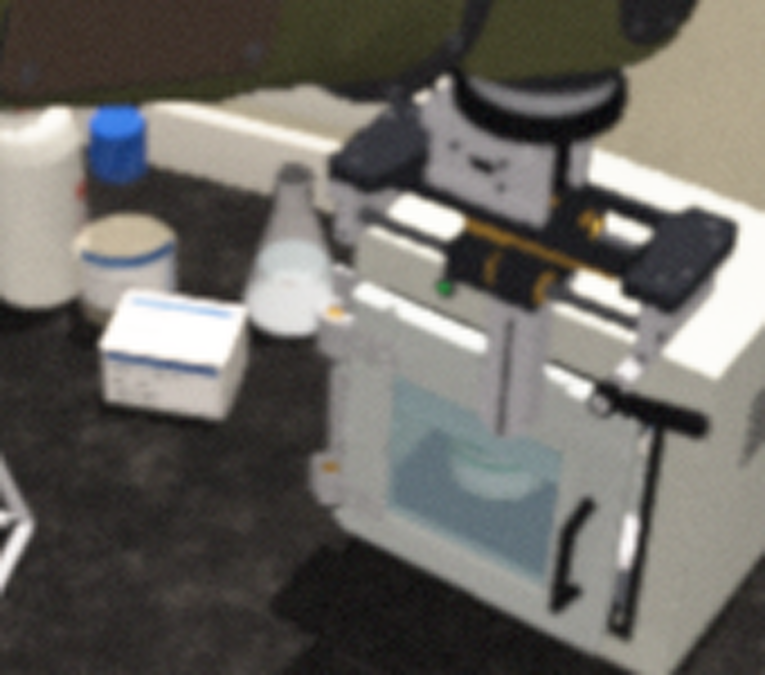

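>>> send_rows:
  commands:
    - [[-0.002,0,0],0]
    - [[-0.007,0,0],0]
    - [[-0.013,0,0],0]
    - [[-0.016,0,-0.005],0]
    - [[-0.016,0,-0.02],0]
    - [[-0.016,0,-0.04],0]
    - [[-0.016,0,-0.06],0]
    - [[-0.016,0,-0.074],0]

```text
clock: 17.87
eef_pos: [557.3, -187.5, 241.4]
eef_rot: [3.141, -0.002, -0.176]
wrist_force: [0.1, 0.5, 0.5]
finger_gap: 0.4
```

>>> send_rows:
  commands:
    - [[0.001,0.006,-0.002],0]
    - [[0.003,0.02,-0.002],0]
    - [[0.005,0.04,-0.002],0]
    - [[0.007,0.06,-0.002],0]
    - [[0.009,0.08,-0.002],0]
    - [[0.011,0.094,-0.002],0]
    - [[0.0118,0.101,-0.002],0]
    - [[0.0118,0.1014,-0.002],0]

```text
clock: 18.53
eef_pos: [550.6, -290.8, 239.9]
eef_rot: [-3.141, 0.001, -0.178]
wrist_force: [-0.6, 0.6, -0.1]
finger_gap: 0.3
```

Run:
```python
from h import *
st,im=snap("scene","s14",(240,110,150,140),5);print(st['clock'],st['finger_gap'],st['wrist_force'],st['eef_pos'],st['eef_rot'])
w,im=snap("wrist","w14",None,1.5)
a=-.176;P=np.array([606.5,-80.9]);d=st['eef_pos'][:2]-P
print('rel P',d@[np.cos(a),np.sin(a)],d@[-np.sin(a),np.cos(a)])
```

```text
18.5333 0.3026270470518239 [-0.65  0.56 -0.06] [ 550.63 -290.77  239.94] [-3.14  0.   -0.18]
rel P -18.258396452462236 -216.40934922396116
```

View pics/s14_v.png

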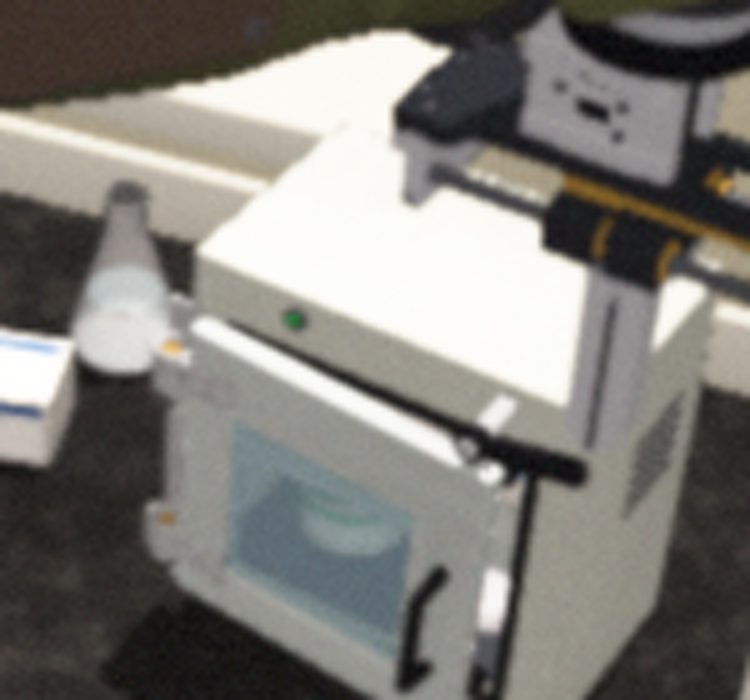

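View pics/w14_v.png

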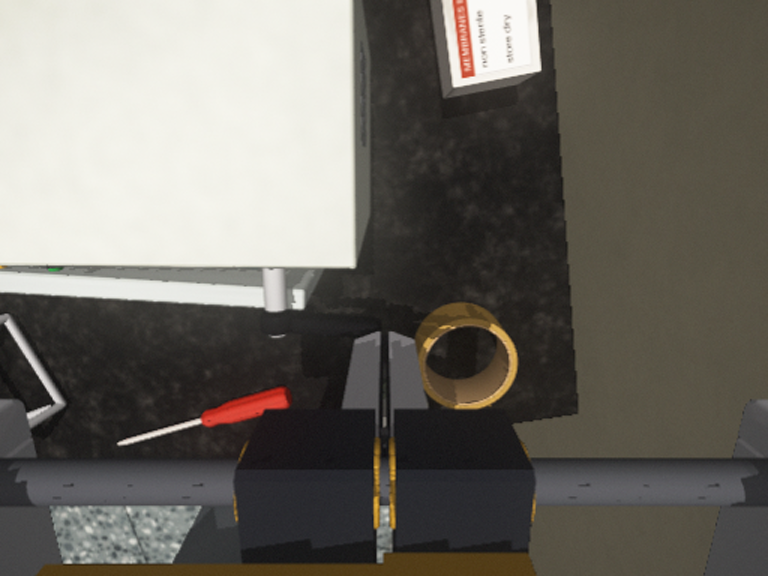

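>>> send_rows:
  commands:
    - [[-0.004,-0.006,0],0]
    - [[-0.012,-0.02,0],0]
    - [[-0.02,-0.04,0],0]
    - [[-0.028,-0.06,0],0]
    - [[-0.034,-0.078,0],0]
    - [[-0.036,-0.088,0],0]
    - [[-0.036,-0.091,0.01],0]
    - [[-0.036,-0.0914,0.025],0]

```text
clock: 19.3
eef_pos: [532.5, -192.3, 216.6]
eef_rot: [3.141, -0.003, -0.175]
wrist_force: [-0.9, -0.2, -0.3]
finger_gap: 0.6
```

```bash
cat >> h.py <<'E'
def rel(st):
    a=-.176;P=np.array([606.5,-80.9]);d=st['eef_pos'][:2]-P
    return np.array([d@[np.cos(a),np.sin(a)],d@[-np.sin(a),np.cos(a)],st['eef_pos'][2]])
def info():
    st=manip.read_state();print(st['clock'],'rel',rel(st),'F',st['wrist_force'],'gap',round(st['finger_gap'],1))
E
python3 - <<'E'
from h import *
info();snap("wrist","w15",None,1.5)
E
```

```text
19.3 rel [ -53.39 -122.61  216.63] F [-0.92 -0.23 -0.28] gap 0.6
```

View pics/w15_v.png

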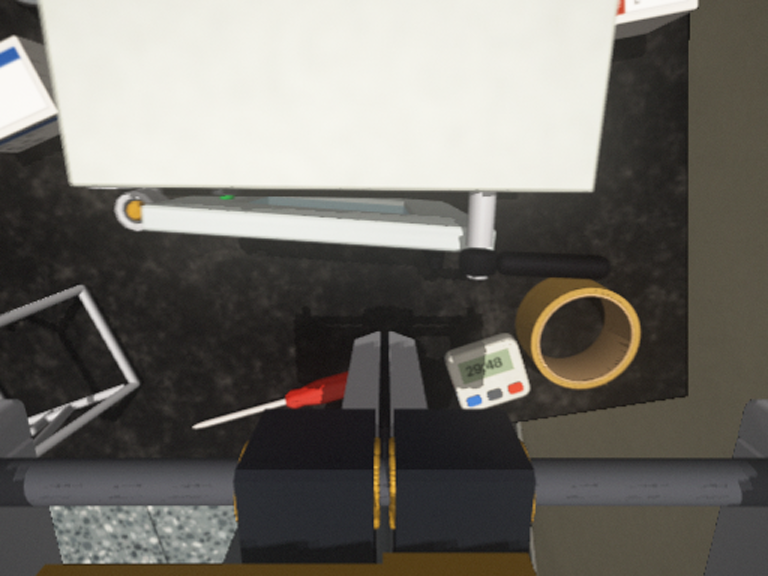

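>>> send_rows:
  commands:
    - [[0,0,0.012],0]
    - [[0,0,0.028],0]
    - [[0,0,0.042],0]
    - [[0.003,0,0.048],0]
    - [[0.009,0,0.048],0]
    - [[0.016,0,0.048],0]
    - [[0.021,0,0.048],0]
    - [[0.024,0,0.048],0]

```text
clock: 20.02
eef_pos: [556.5, -197.5, 168.6]
eef_rot: [3.141, -0.001, -0.176]
wrist_force: [-0.1, 1.2, -0.1]
finger_gap: 0.4
```

>>> send_rows:
  commands:
    - [[0.002,0,0],0]
    - [[0.004,0,0],0]
    - [[0.006,0,0],0]
    - [[0.008,0,0],0]
    - [[0.0095,0,0],0]
    - [[0.011,0,0],0]
    - [[0.012,0,0],0]
    - [[0.013,0,0],0]

```text
clock: 20.68
eef_pos: [568.2, -199.5, 168.0]
eef_rot: [3.142, 0.0, -0.176]
wrist_force: [-1.5, -0.1, 0.5]
finger_gap: 0.7
```

Run:
```python
from h import *
info()
```

```text
20.6833 rel [ -16.91 -123.5   167.96] F [-1.46 -0.12  0.5 ] gap 0.7
```

Creep in until the force rises slightly.

>>> send_rows:
  commands:
    - [[0.0003,0,0],0]
    - [[0.0006,0,0],0]
    - [[0.001,0,0],0]
    - [[0.0013,0,0],0]
    - [[0.0016,0,0],0]
    - [[0.002,0,0],0]
    - [[0.002,0,0],0]
    - [[0.002,0,0],0]

```text
clock: 21.35
eef_pos: [570.1, -199.9, 168.0]
eef_rot: [-3.142, -0.0, -0.176]
wrist_force: [-0.0, -1.9, -0.3]
finger_gap: 0.5
```

Run:
```python
from h import *
info()
```

```text
21.35 rel [ -14.96 -123.49  167.96] F [-0.01 -1.88 -0.32] gap 0.5
```

>>> send_rows:
  commands:
    - [[0.0003,0,0],0]
    - [[0.0006,0,0],0]
    - [[0.0009,0,0],0]
    - [[0.0012,0,0],0]
    - [[0.0015,0,0],0]
    - [[0.0015,0,0],0]
    - [[0.0015,0,0],0]
    - [[0.0015,0,0],0]

```text
clock: 22.02
eef_pos: [570.9, -200.0, 167.9]
eef_rot: [-3.141, 0.002, -0.176]
wrist_force: [-8.2, 1.5, 4.1]
finger_gap: 0.4
```

Run:
```python
from h import *
info()
```

```text
22.0167 rel [ -14.23 -123.51  167.94] F [-8.23  1.5   4.07] gap 0.4
```

>>> send_rows:
  commands:
    - [[-0.0002,0,0],0]
    - [[-0.0004,0,0],0]
    - [[-0.0006,0,0],0]
    - [[-0.0008,0,0],0]
    - [[-0.001,0,0],0]
    - [[-0.0011,0,0],0]
    - [[-0.0012,0,0],0]
    - [[-0.0013,0,0],0]

```text
clock: 22.68
eef_pos: [570.5, -199.9, 167.9]
eef_rot: [-3.142, -0.0, -0.176]
wrist_force: [0.3, -0.6, 0.7]
finger_gap: 0.3
```

>>> send_rows:
  commands:
    - [[-0.0001,0,0],0]
    - [[-0.0002,0,0],0]
    - [[-0.0003,0,0],0]
    - [[-0.0005,0,0],0]
    - [[-0.001,0,0],0]
    - [[-0.003,0,0],0]
    - [[-0.008,0,0],0]
    - [[-0.015,0,0],0]

```text
clock: 23.35
eef_pos: [555.2, -197.2, 167.8]
eef_rot: [-3.142, 0.0, -0.176]
wrist_force: [-0.6, -0.0, 0.4]
finger_gap: 0.2
```

Run:
```python
from h import *
info();snap("wrist","w16",None,1.5)
```

```text
23.35 rel [ -30.19 -123.46  167.78] F [-0.62 -0.03  0.38] gap 0.2
```

View pics/w16_v.png

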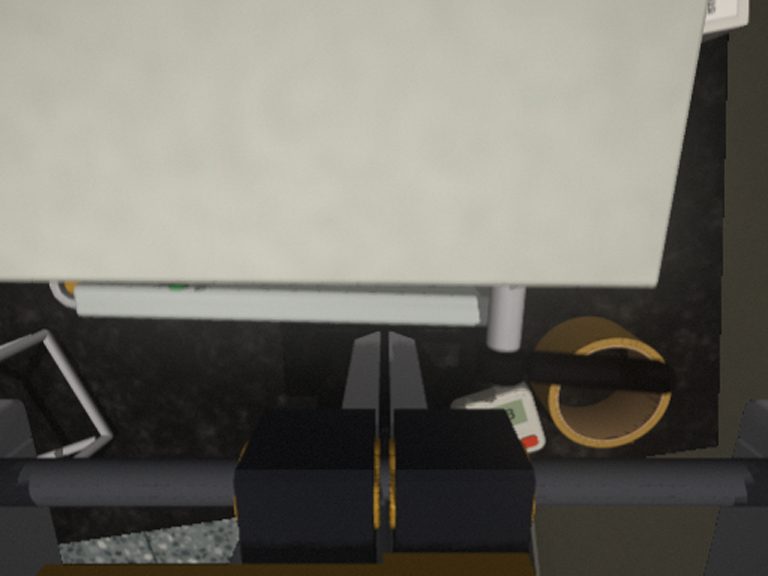

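>>> send_rows:
  commands:
    - [[0,0,-0.015],0]
    - [[0,0,-0.038],0]
    - [[0,0.004,-0.06],0]
    - [[0.002,0.016,-0.07],0]
    - [[0.005,0.036,-0.07],0]
    - [[0.008,0.06,-0.07],0]
    - [[0.011,0.078,-0.07],0]
    - [[0.0115,0.086,-0.07],0]

```text
clock: 24.07
eef_pos: [551.2, -285.8, 237.8]
eef_rot: [3.141, 0.0, -0.178]
wrist_force: [-0.2, 0.3, -0.5]
finger_gap: 0.7
```

Run:
```python
from h import *
info();snap("wrist","w17",None,1.5);snap("scene","s17",(240,110,150,140),5)
```

```text
24.0667 rel [ -18.58 -211.44  237.81] F [-0.2   0.28 -0.54] gap 0.7
```

View pics/w17_v.png

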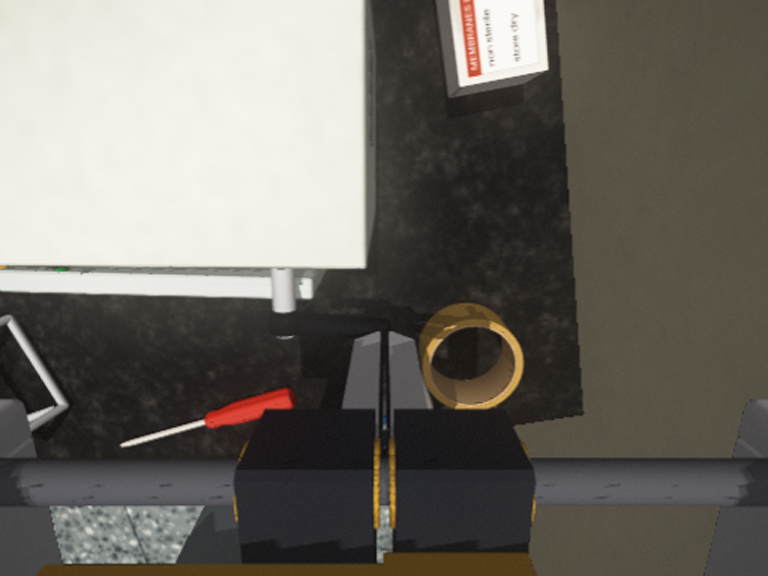

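View pics/s17_v.png

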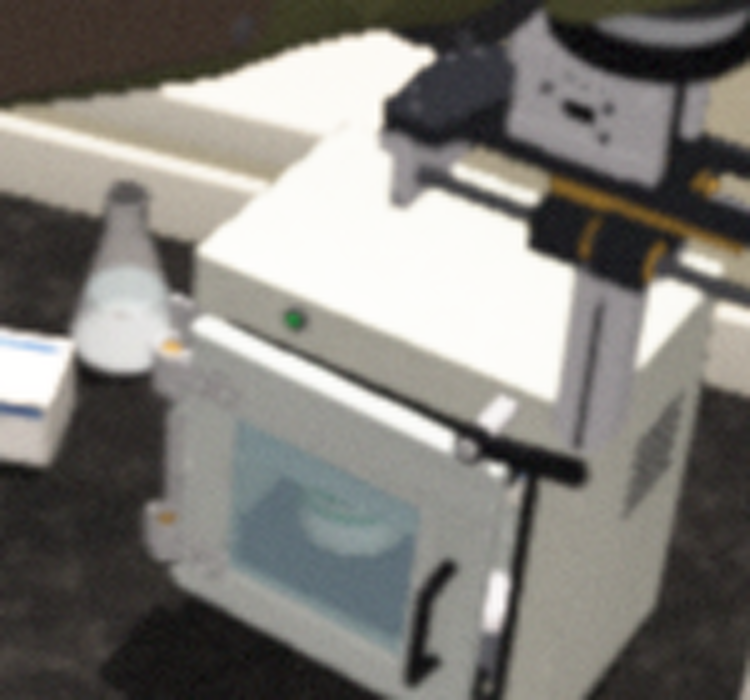

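Run:
```python
from h import *
st=manip.read_state()
W=cam('wrist',st);im=cv2.imread('pics/w17_raw.png');g=cv2.cvtColor(im,cv2.COLOR_BGR2GRAY).astype(int)
for u in (10,50,90,130,165,205):
    col=g[182:215,u]; v=182+np.argmin(np.diff(col))+.5
    p=onz(W,(u,v),196);print(u,v,rel(dict(eef_pos=p)))
```

```text
10 194.5 [ -5.11 -21.9  196.  ]
50 195.5 [ -5.95 -52.18 196.  ]
90 196.5 [ -6.8  -82.56 196.  ]
130 197.5 [  -7.64 -113.05  196.  ]
165 197.5 [  -7.68 -139.86  196.  ]
205 198.5 [  -8.53 -170.49  196.  ]
```

>>> send_rows:
  commands:
    - [[0,0,0.008],0]
    - [[0,0,0.016],0]
    - [[0,-0.0008,0.023],0]
    - [[0,0,0.029],0]
    - [[0,0,0.036],0]
    - [[0,-0.0013,0.0423],0]
    - [[0,-0.0038,0.0486],0]
    - [[0,-0.0053,0.0518],0]

```text
clock: 24.83
eef_pos: [552.7, -278.3, 185.1]
eef_rot: [-3.141, 0.001, -0.176]
wrist_force: [0.4, 0.2, 3.9]
finger_gap: 0.0
```

Run:
```python
from h import *
info();snap("scene","s18",(290,130,100,100),7)
```

```text
24.8333 rel [ -18.38 -203.74  185.15] F [0.44 0.16 3.94] gap 0.0
```

View pics/s18_v.png

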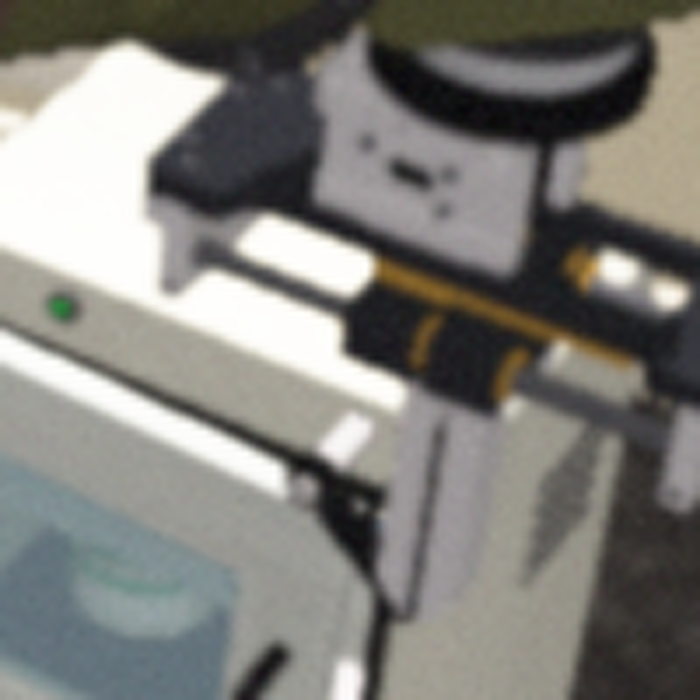

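>>> send_rows:
  commands:
    - [[0,-0.0012,0.0054],0]
    - [[0,-0.0051,0.0096],0]
    - [[0,-0.0091,0.0135],0]
    - [[0,-0.0121,0.016],0]
    - [[0,-0.0155,0.0184],0]
    - [[0,-0.0181,0.0196],0]
    - [[0,-0.0208,0.0207],0]
    - [[0,-0.022,0.0207],0]

```text
clock: 25.55
eef_pos: [556.4, -257.5, 165.5]
eef_rot: [3.14, -0.0, -0.176]
wrist_force: [-1.2, -15.3, 1.6]
finger_gap: 0.3
```

Run:
```python
from h import *
info();snap("scene","s19",(290,130,100,100),7)
```

```text
25.55 rel [ -18.36 -182.62  165.47] F [ -1.16 -15.27   1.59] gap 0.3
```

View pics/s19_v.png

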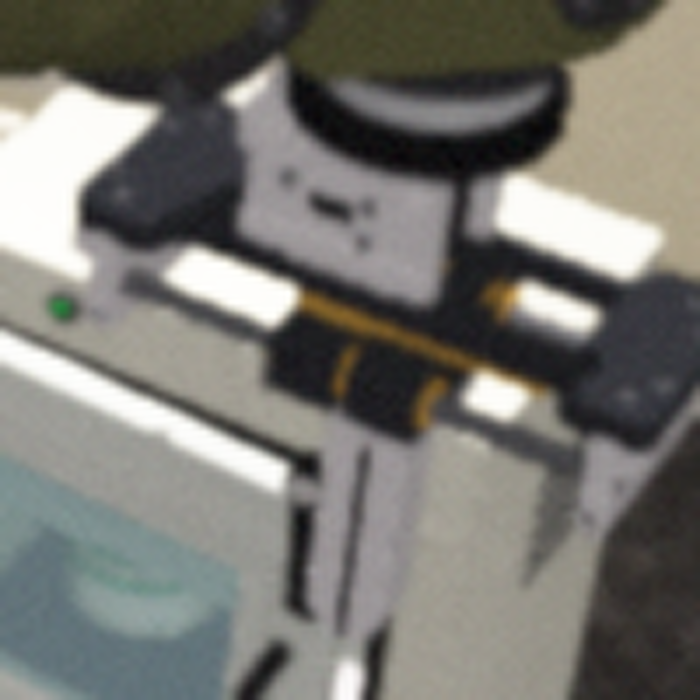

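>>> send_rows:
  commands:
    - [[0,0.004,0],0]
    - [[0,0.012,0],0]
    - [[0,0.02,0],0]
    - [[-0.006,0.026,-0.01],0]
    - [[-0.02,0.028,-0.03],0]
    - [[-0.04,0.028,-0.055],0]
    - [[-0.06,0.028,-0.075],0]
    - [[-0.075,0.028,-0.085],0]

```text
clock: 26.27
eef_pos: [476.7, -271.9, 253.7]
eef_rot: [3.14, -0.003, -0.177]
wrist_force: [1.0, 0.2, 1.4]
finger_gap: 0.3
```

Run:
```python
from h import *
info();snap("scene","s20",(250,120,140,130),5.5);snap("wrist","w20",None,1.5)
```

```text
26.2667 rel [ -94.39 -210.81  253.71] F [1.01 0.23 1.42] gap 0.3
```

View pics/s20_v.png

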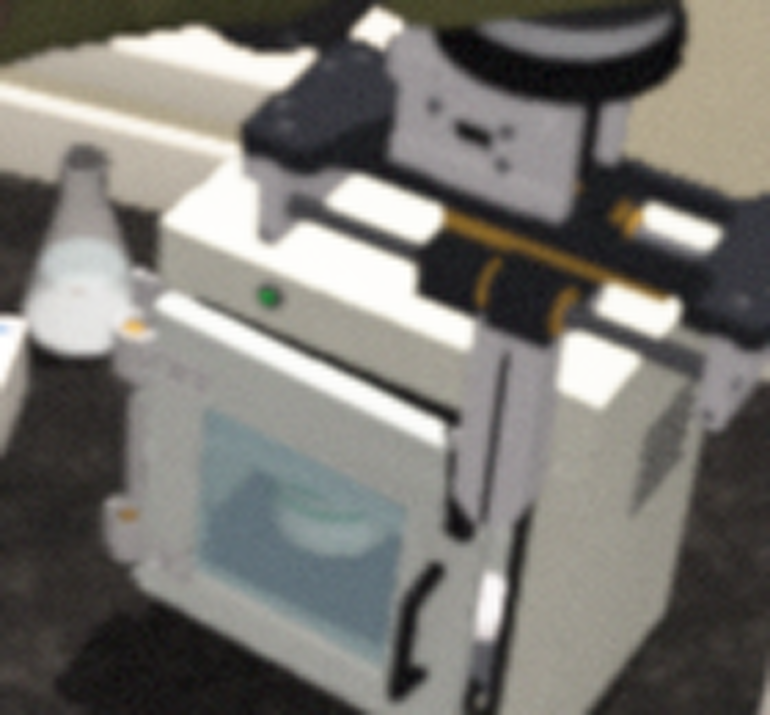

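View pics/w20_v.png

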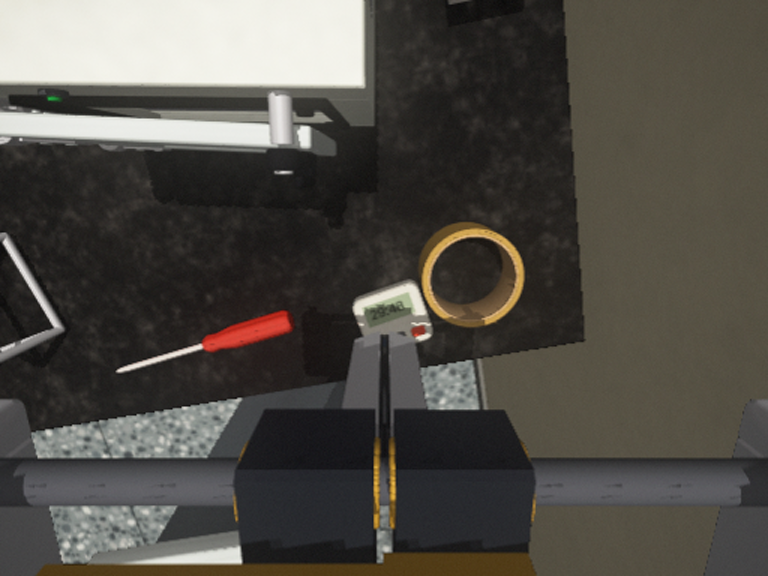

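>>> send_rows:
  commands:
    - [[0.004,-0.01,0],0]
    - [[0.012,-0.03,0.005],0]
    - [[0.024,-0.054,0.02],0]
    - [[0.036,-0.076,0.042],0]
    - [[0.046,-0.092,0.064],0]
    - [[0.05,-0.099,0.08],0]
    - [[0.054,-0.1,0.087],0]
    - [[0.058,-0.1,0.088],0]

```text
clock: 27.03
eef_pos: [552.6, -182.3, 160.0]
eef_rot: [-3.141, 0.004, -0.175]
wrist_force: [0.3, -0.1, 0.6]
finger_gap: 0.5
```

Run:
```python
from h import *
info();snap("scene","s21",(250,120,140,130),5.5);snap("wrist","w21",None,1.5)
```

```text
27.0333 rel [ -35.34 -109.24  160.03] F [ 0.29 -0.15  0.59] gap 0.5
```

View pics/s21_v.png

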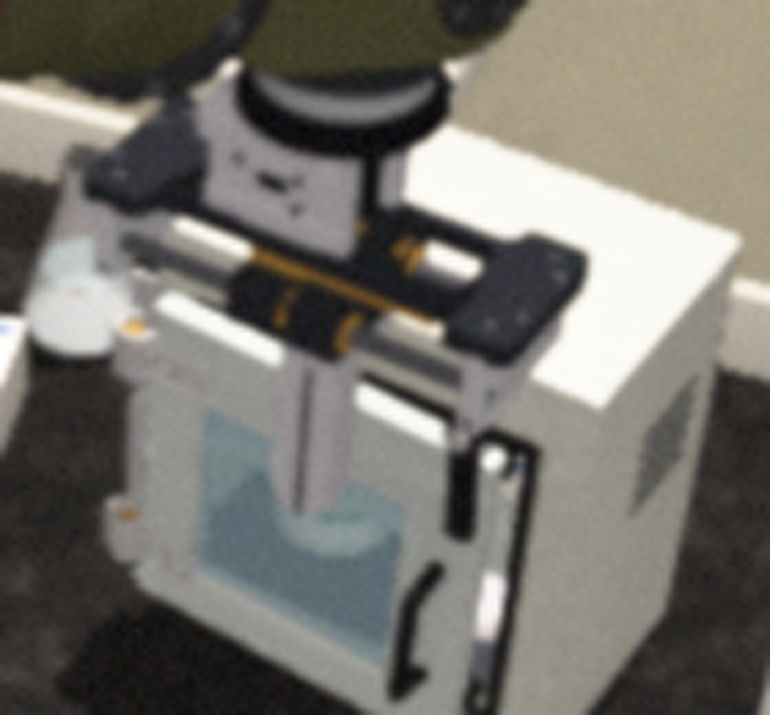

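View pics/w21_v.png

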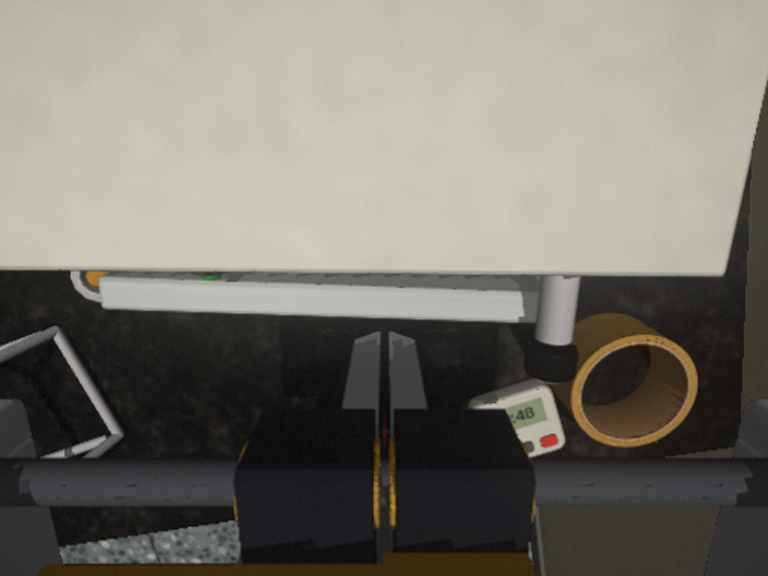

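>>> send_rows:
  commands:
    - [[0.003,0,0],0]
    - [[0.007,0,0],0]
    - [[0.011,0,0],0]
    - [[0.014,0,0],0]
    - [[0.0165,0,0],0]
    - [[0.0185,0,0],0]
    - [[0.0195,0,0],0]
    - [[0.0205,0,0],0]

```text
clock: 27.8
eef_pos: [572.7, -186.8, 162.4]
eef_rot: [3.142, 0.0, -0.176]
wrist_force: [-1.6, -0.2, -0.1]
finger_gap: 0.3
```

>>> send_rows:
  commands:
    - [[0.0003,0,0],0]
    - [[0.0006,0,0],0]
    - [[0.0008,0,0],0]
    - [[0.001,0,0],0]
    - [[0.0012,0,0],0]
    - [[0.0013,0,0],0]
    - [[0.0013,0,0],0]
    - [[0.0013,0,0],0]

```text
clock: 28.47
eef_pos: [573.2, -186.9, 162.4]
eef_rot: [-3.142, 0.002, -0.176]
wrist_force: [-7.3, 1.1, 2.0]
finger_gap: 0.6
```

Run:
```python
from h import *
info()
```

```text
28.4667 rel [ -14.18 -110.22  162.42] F [-7.31  1.15  2.05] gap 0.6
```

Release very slowly so that the buffers do not throw the door back.

>>> send_rows:
  commands:
    - [[-0.0001,0,0],0]
    - [[-0.0002,0,0],0]
    - [[-0.0003,0,0],0]
    - [[-0.0004,0,0],0]
    - [[-0.0005,0,0],0]
    - [[-0.0006,0,0],0]
    - [[-0.0007,0,0],0]
    - [[-0.0008,0,0],0]

```text
clock: 29.13
eef_pos: [573.2, -186.9, 162.4]
eef_rot: [3.142, -0.0, -0.176]
wrist_force: [-3.6, 0.0, 0.9]
finger_gap: 0.4
```

>>> send_rows:
  commands:
    - [[-0.0001,0,0],0]
    - [[-0.0002,0,0],0]
    - [[-0.0003,0,0],0]
    - [[-0.0004,0,0],0]
    - [[-0.0005,0,0],0]
    - [[-0.0006,0,0],0]
    - [[-0.0007,0,0],0]
    - [[-0.0008,0,0],0]

```text
clock: 29.8
eef_pos: [572.4, -186.7, 162.5]
eef_rot: [-3.142, -0.0, -0.176]
wrist_force: [-0.0, -0.4, -0.0]
finger_gap: 0.4
```

>>> send_rows:
  commands:
    - [[0,0,0],0]
    - [[0,0,0],0]
    - [[0,0,0],0]
    - [[-0.0005,0,0],0]
    - [[-0.002,0,0],0]
    - [[-0.006,0,0],0]
    - [[-0.014,0,0],0]
    - [[-0.024,0,0],0]

```text
clock: 30.47
eef_pos: [548.1, -182.4, 162.3]
eef_rot: [-3.142, 0.0, -0.176]
wrist_force: [-0.0, 0.7, -0.4]
finger_gap: 0.3
```

>>> send_rows:
  commands:
    - [[-0.006,0,-0.005],0]
    - [[-0.015,0,-0.018],0]
    - [[-0.025,0,-0.036],0]
    - [[-0.037,0,-0.055],0]
    - [[-0.05,0,-0.072],0]
    - [[-0.06,0,-0.084],0]
    - [[-0.066,0,-0.09],0]
    - [[-0.068,0,-0.09],0]

```text
clock: 31.13
eef_pos: [481.4, -170.6, 254.1]
eef_rot: [3.141, -0.003, -0.176]
wrist_force: [-0.9, -0.2, -0.1]
finger_gap: 0.3
```

Run:
```python
from h import *
info();snap("scene","s22",(250,120,140,130),5.5);snap("wrist","w22",None,1.5);snap("side","d22",None,1.5)
```

```text
31.1333 rel [-107.45 -110.27  254.12] F [-0.86 -0.17 -0.11] gap 0.3
```

View pics/s22_v.png

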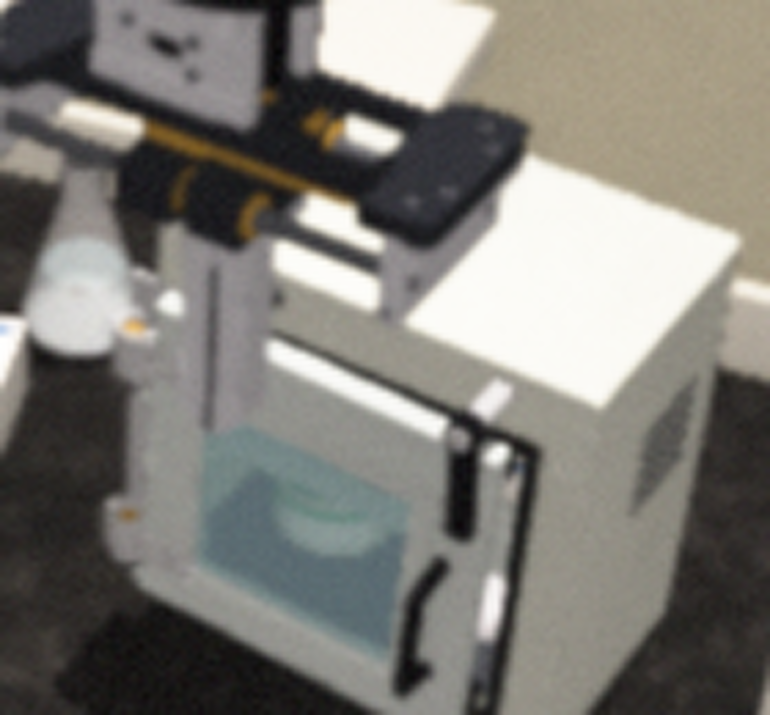

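View pics/w22_v.png

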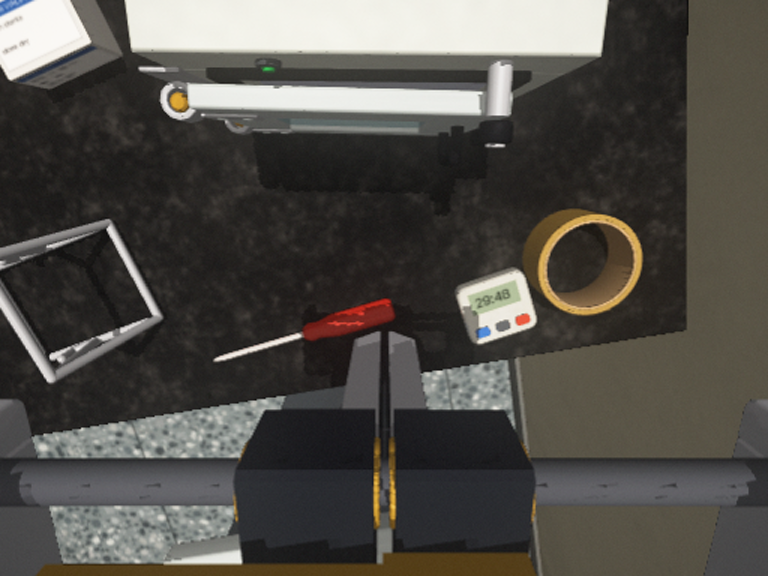

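View pics/d22_v.png

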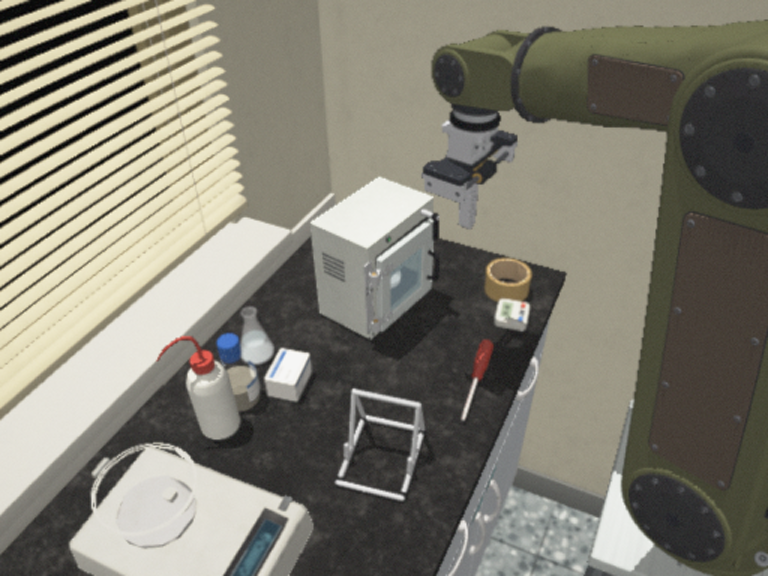

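```bash
cat > m.py <<'E'
from h import *
def meas(fn,st,r0,r1,cols,z,sign):
    W=cam('wrist',st);g=cv2.GaussianBlur(cv2.cvtColor(cv2.imread(f'pics/{fn}_raw.png'),cv2.COLOR_BGR2GRAY),(3,3),0).astype(float)
    pts=[]
    for u in cols:
        d=sign*np.diff(g[r0:r1,u]);i=int(np.argmax(d))
        o=0
        if 0<i<len(d)-1:
            a,b,c=d[i-1:i+2];o=.5*(a-c)/(a-2*b+c) if a-2*b+c else 0
        pts.append(rel(dict(eef_pos=onz(W,(u,r0+i+.5+o),z)))[:2])
    pts=np.array(pts);p=np.polyfit(pts[:,1],pts[:,0],1);return p,np.abs(np.polyval(p,pts[:,1])-pts[:,0]).max()
E
python3 - <<'E'
from m import *
info();st,im=snap("wrist","w23",None,1.5)
for fn in ("w22","w23"):
  print(fn,'door front edge',meas(fn,st,66,84,range(135,290,6),196,-1),'cab top front',meas(fn,st,28,40,range(110,390,8),222,-1))
show("w23",(80,20,280,90),2.8,"w23c")
E
```

```text
31.2833 rel [-107.17 -110.13  251.73] F [ 0.95  0.39 -0.13] gap 0.5
w22 door front edge (array([ 0.02, -5.02]), np.float64(3.402780337672069)) cab top front (array([ 0.01, 14.77]), np.float64(0.17117397496129705))
w23 door front edge (array([ 0.02, -5.12]), np.float64(3.481368452361309)) cab top front (array([ 0.01, 14.88]), np.float64(0.35870688731650446))
```

View pics/w23c.png

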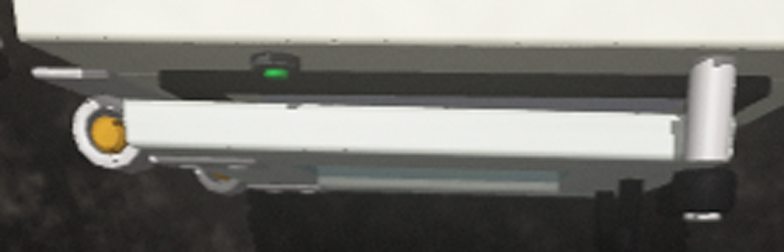

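Run:
```python
from h import *
show("d22",(200,115,110,110),6,"d22c")
im=cv2.imread('pics/d22_raw.png');h=cv2.cvtColor(im,cv2.COLOR_BGR2HSV);m=cv2.inRange(h,(8,110,90),(28,255,255));m[:170]=0;m[225:]=0;m[:,:235]=0;m[:,262:]=0
ys,xs=np.nonzero(m);print(list(zip(xs,ys)))
D=cam('side')
R=np.array([606.5,-80.9])
for z in (54,68,70,160,174,176,54+16): print(z,proj(D,(*R,z)))
```

```text
[(np.int64(250), np.int64(213))]
54 [251.09 216.88]
68 [250.98 213.09]
70 [250.97 212.55]
160 [250.21 186.62]
174 [250.09 182.34]
176 [250.07 181.72]
70 [250.97 212.55]
```

View pics/d22c.png

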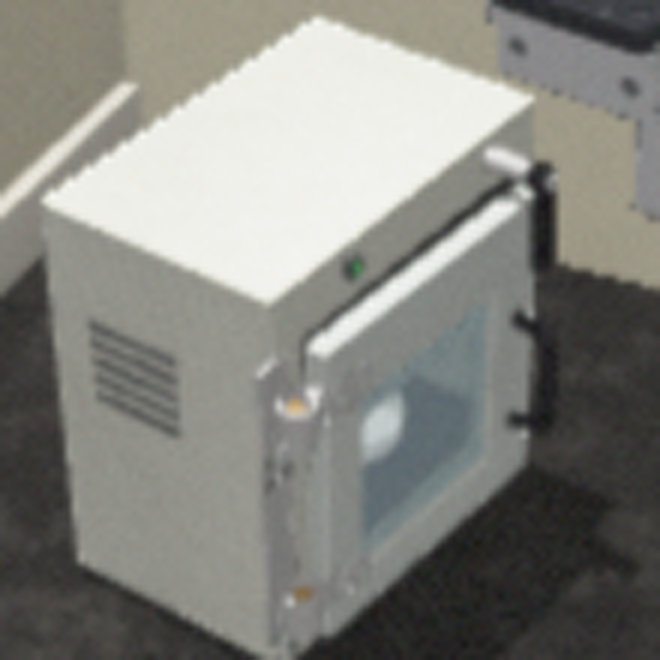

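Run:
```python
from h import *
info();print(manip.sign_off())
```

```text
31.3333 rel [-107.08 -110.11  251.51] F [ 0.2  -0.1  -0.01] gap 0.4
the job is handed in; nothing more can be done
None
```

The door is back on its pins, shut, and the turn-button is down across it. I handed the job in at about 31 s with the arm clear of everything and the wrist force near zero.

- **Lifting and hanging:** I pinched the top rail, drew the door up out of the stand and let it come upright. I sighted the pin through the upper knuckle and lowered until the upward force jumped to about 17 N, then let go.
- **Knuckles:** The last side view shows both seated. The only brass showing is the pin tips inside the knuckle bores.
- **Closing:** My first push released too quickly and the buffers threw the door about 0.07 rad (4°) open. I pushed it shut again and let go slowly, and it held well enough to turn the latch.
- **Turn-button:** The last picture shows it straight down in front of the door. My last push on it reached 15 N sideways, probably against its round eye or its stop.
- **After latching:** I pressed the door home once more. My last measurement has it about 0.01 rad off parallel, under 2 mm at the free edge, which is inside the button's 5 mm clearance. It is not exactly parallel.
- **Other things:** I saw no change in the timer, carton or other bench items in the last pictures, but I did not measure them.

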